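Sort the washed-up things onto the plywood ledge

TASK

Sort the five washed-up things on the counter onto the plywood ledge: stand the two glass bottles upright in the dark wooden caddy, one in each bay, lay the steel tongs flat in the steel tray, and set the two blue ceramic pieces (spoon rest and dip cup) side by side, right way up, on the flat middle of the white plate. Set things down gently rather than dropping them, and leave the yellow kitchen timer and the wooden salt pot that stand among them where they are.

Things in the scene. Friction and masses are not known exactly. Their poses are not given: they have to be found in the camera images.
- bottle_green_mid (a point): small empty flip-top bottle of green glass, standing: body 42 mm in diameter up to 60 mm, then a shoulder and a neck with a white stopper, 92 mm tall in all. The point is on its axis half-way up, 46 mm above its foot; z points up the bottle
- bottle_amber_mid (a point): small empty flip-top bottle of amber glass, standing: body 42 mm in diameter up to 60 mm, then a shoulder and a neck with a white stopper, 92 mm tall in all. The point is on its axis half-way up, 46 mm above its foot; z points up the bottle
- tongs_mid (a point): closed steel kitchen tongs lying on the counter, 138 mm long (x, the jaw tips towards +x), arms 26 mm wide over their outer faces (y) and about 24 mm high (z), rigid, held shut by a dark locking ring (32 mm wide, 26 mm high) 42 mm from the middle on the -x side. The point is at their middle, 12 mm above the underside; grip across y
- spoonrest_mid (a point): blue ceramic spoon rest: a round open dish 48 mm in outer diameter and 22 mm high with a 24 mm wide, 14 mm high tail that reaches to 64 mm from the dish's axis along +x. The point is on the axis of the round dish, 11 mm above its underside; z up. The dish can be gripped across y
- dipcup_mid (a point): blue ceramic dip cup: plain open round cup 44 mm in diameter, 40 mm tall, 4 mm wall. The point is on its axis 20 mm above its foot; z up
- caddy_in (a point): dark wooden caddy fixed on the plywood ledge (whose top is 30 mm above the counter), an open box 92 mm (x) by 170 mm (y) outside, 28 mm high, walls and floor 6 mm, with one partition across its middle (as high as the walls) that makes two bays, each about 80 mm (x) by 76 mm (y), centred 41 mm to +y and -y of the point. The point is the middle of the inner floor (at the partition's foot); x across, y along the caddy, z up
- tray_in (a point): steel tray fixed on the ledge, open, 140 mm (x) by 190 mm (y) outside, 14 mm high, walls and floor 4 mm. The point is the middle of its inner floor; y along its long side, z up
- plate_in (a point): round white melamine plate fixed on the ledge, 210 mm in diameter, the flat middle 160 mm across, rim rising to 12 mm above the ledge. The point is the middle of its flat upper face (5 mm above the ledge); z up
- timer_mid (a point): bystander, not to be moved: round yellow and white kitchen timer, 48 mm in diameter, 37 mm high; loose. The point is on its axis 18 mm up
- saltpot_mid (a point): bystander, not to be moved: round light-wood salt pot with cork lid, 51 mm in diameter, 52 mm high; loose. The point is on its axis 25 mm up

How it is judged:
At the end, for the whole second after the job is handed in: Bottles upright, one in each caddy bay; tongs flat in the tray, middle within 55 mm of its middle each way; spoon rest and cup upright within 70 mm of the plate centre; tilts under 10 degrees, heights within 8 mm; all at rest. Timer and salt pot within 25 mm of their start; nothing dropped (x of bottle_green_mid in the frame of caddy_in between -0.03 and 0.03 m and z of bottle_green_mid in the frame of caddy_in between 0.038 and 0.054 m and x of bottle_amber_mid in the frame of caddy_in between -0.03 and 0.03 m and z of bottle_amber_mid in the frame of caddy_in between 0.038 and 0.054 m and ((y of bottle_green_mid in the frame of caddy_in between 0.01 and 0.072 m and y of bottle_amber_mid in the frame of caddy_in between -0.072 and -0.01 m) or (y of bottle_amber_mid in the frame of caddy_in between 0.01 and 0.072 m and y of bottle_green_mid in the frame of caddy_in between -0.072 and -0.01 m)) and x of tongs_mid in the frame of tray_in between -0.055 and 0.055 m and y of tongs_mid in the frame of tray_in between -0.055 and 0.055 m and z of tongs_mid in the frame of tray_in between 0.004 and 0.02 m and horizontal distance between each of spoonrest_mid, dipcup_mid and plate_in below 0.07 m and z of spoonrest_mid in the frame of plate_in between 0.003 and 0.019 m and z of dipcup_mid in the frame of plate_in between 0.012 and 0.028 m and angle between each of bottle_green_mid, bottle_amber_mid, tongs_mid, spoonrest_mid, dipcup_mid's own z axis and vertical below 0.17 rad and linear speed of each of bottle_green, bottle_amber, tongs, spoonrest, dipcup below 0.02 m/s); the robot touches nothing.
It fails at once if the yellow kitchen timer standing among the things is moved by more than 25 mm (distance of timer_mid from where it was at the start of the episode above 0.025 m).
It fails at once if the wooden salt pot standing among the things is moved by more than 25 mm (distance of saltpot_mid from where it was at the start of the episode above 0.025 m).
It fails at once if one of the five things is dropped or flung (faster than 0.8 m/s, as after a fall of over 30 mm, with no finger on it) ((linear speed of bottle_green above 0.8 m/s and contact force between the fingers and bottle_green below 0.05 N) or (linear speed of bottle_amber above 0.8 m/s and contact force between the fingers and bottle_amber below 0.05 N) or (linear speed of tongs above 0.8 m/s and contact force between the fingers and tongs below 0.05 N) or (linear speed of spoonrest above 0.8 m/s and contact force between the fingers and spoonrest below 0.05 N) or (linear speed of dipcup above 0.8 m/s and contact force between the fingers and dipcup below 0.05 N)).
It also fails if it takes over 125 s, if anything falls off the work surface, if the arm or the gripper's body presses on something with over 40 N, if the wrist force passes 120 N, or if a joint passes its speed limit or range.

ROBOT

A 6-joint arm with a two-finger parallel gripper is mounted at the origin on the work surface. World frame = base frame: x ahead of the robot, y to its left, z up, the work surface at z = 0. Lengths are in m, angles in rad, forces in N, time in s.
With the tool pointing down it reaches from about 0.3 to 0.85 m from the base axis. Payload 4.2 kg.
Tool frame: the origin (TCP) lies where the fingers leave the gripper's body, on its centre line; the fingertips stand 78 mm ahead of it and the grasp point (between the pads) lies 60 mm ahead of it; z points along the fingers, x is the direction in which the jaws open and shut, and the axes are right-handed (so a half turn about z gives the same grasp; the last joint's range is limited). The gripper opens to 91 mm and grips with 3 to 60 N. Pads are 32 mm wide; open, the fingers measure 118 mm over their backs; the gripper's body (76 mm by 178 mm) begins 60 mm behind the grasp point.
Start: joints at [-1.208, 0.32, 1.565, -0, 1.257, -0.02], TCP at [0.215, -0.533, 0.292] pointing down, gripper open.
Joint ranges: [-3.11, 3.11], [-0.84, 2.01], [0.21, 2.61], [-1.34, 4.49], [0.05, 2.63], [-2.56, 2.56]. Speed limits (rad/s): [2.57, 2.57, 3.14, 3.14, 3.14, 3.14].

INTERFACE

Orientations are given as a unit quaternion [w, x, y, z].
In Python, from plant import bot, imaging gives the robot as it stands.
- The arm moves only by the tool carry_out, never from a script. Its argument "series" is a list of rows, each an object with "delta_pos": the shift along the tool's x, y, z in cm, a list of three; "twist": the turn, a rotation vector about the tool's x, y, z in degrees, a list of three; "fingers": the closure, from 0 (fully open) to 1 (shut). In form: [{"delta_pos": [x, y, z], "twist": [wx, wy, wz], "fingers": fingers}, ...]. A call has 1 to 20 rows; each row shifts and turns the commanded pose from where the row before left it, along the tool's axes as they then stand; what a row does not reach is not made up. A row lasts 1/12 s, in which the tool goes at most 41.7 mm and 7.16 degrees, less where a joint would pass 70% of its speed; a pose out of reach is approached as far as the arm can. A call is refused whole if a number of a shift passes 4.17 or a number of a turn 7.16, either way. A call with a gripper value outside its range is refused whole. The fingers move at their own pace and stop on an object; "grip_force" is the grip in N (left out, the last holds). Time passes only in rows, so rows that do not move let the fingers close. It gives the time, the measured TCP pose, the force and the opening at its end, in the units of the state.
- bot.sense(): the state, without advancing time (a new reading comes with each control period).
- imaging.grab_frame(name): name is "scene" or "top" or "wrist"; returns the picture (400x640x3 uint8, red, green, blue); there is no depth.
- imaging.camera_params(name): a dict with "camera_matrix" (3x3 intrinsics, pixels), "R" (3x3) and "t" (3): a world point X has camera coordinates R X + t. Camera axes: x right, y down, z forward; pixel columns grow to the right and rows downward; lengths in m; the calibration is good to about 2 mm. A picture is of the moment at which its call begins: read the wrist's pose just before it. camera_params takes no time and is no camera call; for the wrist camera it gives the pose at the moment of the call.
- bot.job_done(): hands the job in, once; it reports no verdict.
The state is a dict: "t": time; "joint_pos": joint angles; "joint_velocities": joint speeds; "joint_torque": joint torques, N m; "position": TCP position; "tool_rot": TCP orientation; "wrist_force": force on the tool from outside, world axes, zero at the start; "moment": the same for the moment, N m; "opening": finger opening in m.
Only numpy, scipy, OpenCV 4.12 (cv2) and the standard library are available. Lean on these libraries where they do the work, as an engineer would, in place of code of your own. Each camera call takes 0.05 s, during which the arm holds its last target.

## Working session

There is one attempt and no reset: what is moved stays moved. The work goes in short steps, Python scripts to look and compute and a tool call to move; the robot and the scene stay as the last step left them, time stands still between calls to the robot, and variables do not carry over. Pictures are saved under pics/ and viewed, and the job is handed in when it is done.

Besides the shell and the picture viewer there is one more tool, called after "Request:" as name(argument=value, ...) on one line, values as JSON. carry_out: Moves the arm, as the interface text tells. Its arguments: {"type":"object","properties":{"series":{"type":"array","items":{"type":"object","properties":{"delta_pos":{"type":"array","items":{"type":"number"}},"twist":{"type":"array","items":{"type":"number"}},"fingers":{"type":"number"}}}},"grip_force":{"type":"number"}},"required":["series"]}

```bash
ls; mkdir -p pics; python3 - <<'E'
from plant import bot, imaging
import cv2
s=bot.sense();print(s)
for n in ["scene","top"]:
    im=imaging.grab_frame(n);cv2.imwrite(f"pics/{n}0.png",im[:,:,::-1]);p=imaging.camera_params(n);print(n,p)
E
```

```text
pics
{'t': 0.0, 'joint_pos': array([-1.20804726e+00,  3.20281360e-01,  1.56568251e+00, -1.15912362e-05,
        1.25740055e+00, -1.99742359e-02]), 'joint_velocities': array([-1.98563937e-04,  1.73604094e-05,  1.44773071e-03,  1.14950146e-03,
       -7.48615468e-04,  2.46861984e-04]), 'joint_torque': array([ 6.26748570e-04, -4.12454152e+01, -2.31976426e+01,  7.26849446e-02,
        4.59113298e-02, -1.51887384e-04]), 'position': array([ 0.21461198, -0.53304546,  0.29142487]), 'tool_rot': array([-5.05895779e-04,  8.28688836e-01, -5.59708878e-01, -7.27245238e-04]), 'wrist_force': array([-0.38628457, -0.14479869, -0.32317424]), 'moment': array([ 0.00139102, -0.04431362,  0.0286048 ]), 'opening': 0.091262207536174}
scene {'camera_matrix': array([[477.95866901,   0.        , 324.58826893],
       [  0.        , 477.95866901, 203.85826878],
       [  0.        ,   0.        ,   1.        ]]), 'R': array([[-0.10865622,  0.99406133,  0.00599191],
       [ 0.69634271,  0.08041289, -0.71319044],
       [-0.70943686, -0.07332015, -0.70094472]]), 't': array([ 0.03752024, -0.3062512 ,  1.84916479])}
top {'camera_matrix': array([[363.43612723,   0.        , 318.0263308 ],
       [  0.        , 363.43612723, 193.49954716],
       [  0.        ,   0.        ,   1.        ]]), 'R': array([[ 0.01224586, -0.99988294, -0.00917289],
       [-0.9847299 , -0.01046608, -0.17377426],
       [ 0.17365792,  0.01116083, -0.98474279]]), 't': array([-0.00199739,  0.50915705,  0.84793243])}
```

View pics/scene0.png

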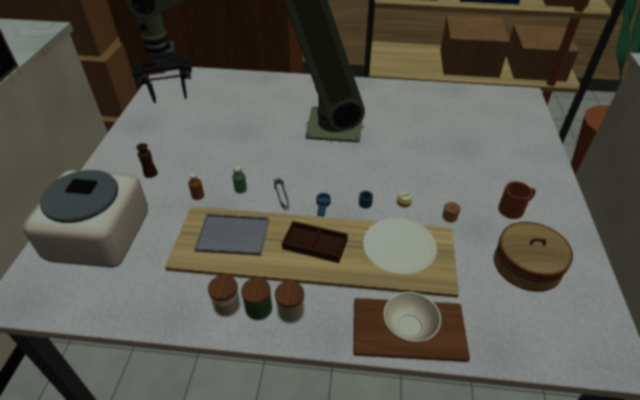

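View pics/top0.png

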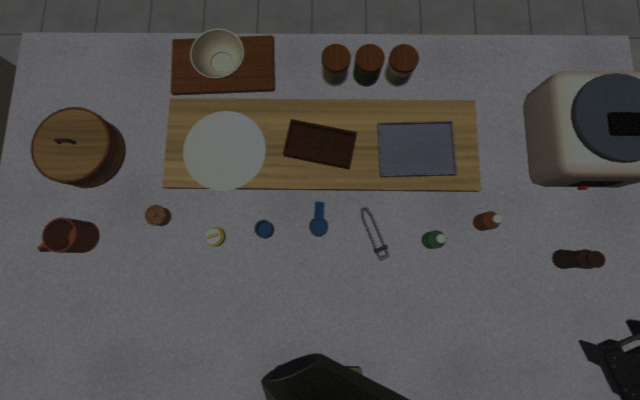

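The scene view shows all five objects in a row in front of the ledge. In the top view they run, left to right: salt pot (157,215), timer (215,237), cup (264,229), spoon rest (318,222), tongs (375,233), green bottle (433,240) and amber bottle (488,221). The plate, caddy and tray lie above them. I'll enlarge this.

```bash
python3 - <<'E'
import cv2
im=cv2.imread("pics/top0.png")
def up(x0,y0,x1,y1,k,name):
    c=cv2.resize(im[y0:y1,x0:x1],None,fx=k,fy=k,interpolation=cv2.INTER_CUBIC)
    c=cv2.convertScaleAbs(c,alpha=1.7)
    for x in range((x0+9)//10*10,x1,10):
        cv2.line(c,((x-x0)*k,0),((x-x0)*k,4 if x%50 else 12),(255,255,255),1)
        if x%20==0: cv2.putText(c,str(x),((x-x0)*k-10,22),0,.4,(0,0,0),1)
    for y in range((y0+9)//10*10,y1,10):
        cv2.line(c,(0,(y-y0)*k),(4,(y-y0)*k),(255,255,255),1)
        if y%20==0: cv2.putText(c,str(y),(6,(y-y0)*k+4),0,.4,(0,0,0),1)
    cv2.imwrite(f"pics/{name}.png",c)
up(360,195,515,270,5,"c1")
up(140,195,335,255,4,"c2")
up(160,95,320,195,5,"c3")
up(275,95,485,195,3,"c4")
E
```

```text
(no output)
```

View pics/c1.png

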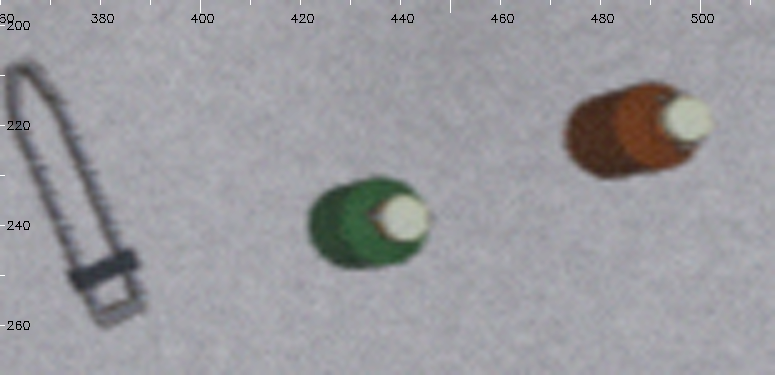

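View pics/c2.png

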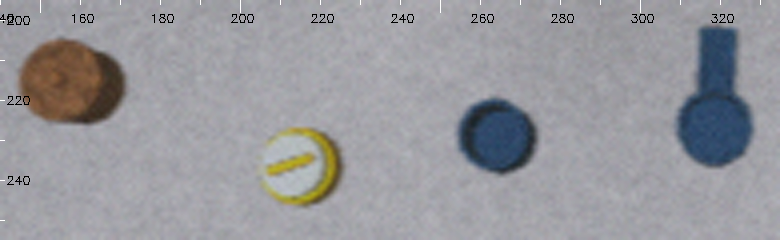

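View pics/c3.png

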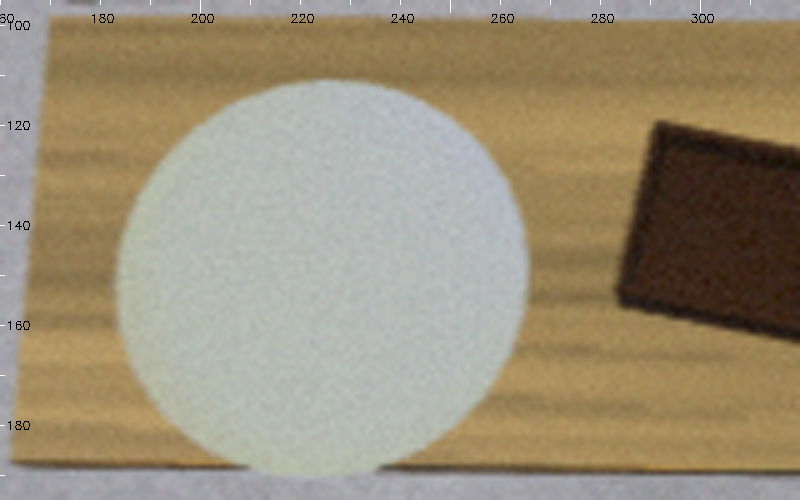

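View pics/c4.png

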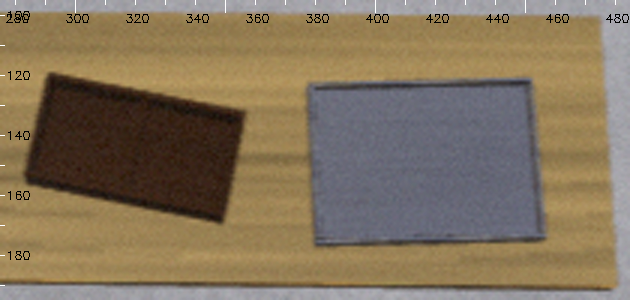

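```bash
cat > h.py <<'E'
import numpy as np
from plant import bot, imaging
def ray(n,u,v,z,p=None):
    p=p or imaging.camera_params(n)
    K,R,t=(np.array(p[k]) for k in("camera_matrix","R","t"))
    d=R.T@np.linalg.solve(K,[u,v,1.]);c=-R.T@t
    return c+d*(z-c[2])/d[2]
def proj(n,X,p=None):
    p=p or imaging.camera_params(n)
    x=p["camera_matrix"]@(p["R"]@np.array(X)+p["t"]);return x[:2]/x[2]
E
python3 - <<'E'
from h import *
P={'green stop':(440.5,238.5,.092),'green foot':(430.7,240,0),'amber stop':(497.3,218.5,.092),'amber foot':(482.3,222,0),
'tongs tip':(363.5,208.5,.02),'tongs tail':(384,257.5,.02),'ring':(377,250,.02),'ringL':(373.5,252,.026),'ringR':(387,247,.026),
'spoon dish':(318.2,227,.022),'tail end':(319.5,202.5,.014),'cup':(263.5,227.7,.04),'timer':(212.5,236.5,.037),'salt':(156,215,.052),
'plateC':(224.5,150.5,.042),'plL':(183,150,.042),'plR':(265.5,148,.042),'plT':(226,111,.042),'plB':(221,190,.042),
'cadTL':(290.5,119,.058),'cadTR':(356,132.5,.058),'cadBR':(349,168.5,.058),'cadBL':(283.5,155.5,.058),
'trTL':(377.5,123,.044),'trTR':(452.5,121.5,.044),'trBR':(456.5,174.5,.044),'trBL':(380,177,.044),'ledgeBL':(162,188,.03),'ledgeBR':(480,191,.03)}
r={k:ray('top',*v) for k,v in P.items()}
for k,v in r.items(): print(k,v.round(4))
for n in('cad','tr'):
    c=[r[n+s] for s in('TL','TR','BR','BL')]
    print(n,np.mean(c,0).round(4),[round(np.linalg.norm(c[i]-c[(i+1)%4]),4) for i in range(4)], np.degrees(np.arctan2(*(c[0]-c[1])[:2])),np.degrees(np.arctan2(*(c[3]-c[2])[:2])))
print('plate',np.linalg.norm(r['plL']-r['plR']),np.linalg.norm(r['plT']-r['plB']),(r['plL']+r['plR'])/2,(r['plT']+r['plB'])/2)
E
```

```text
green stop [ 0.4002 -0.2756  0.092 ]
green foot [ 0.4012 -0.2806  0.    ]
amber stop [ 0.4471 -0.407   0.092 ]
amber foot [ 0.4481 -0.4129  0.    ]
tongs tip [ 0.4766 -0.1102  0.02  ]
tongs tail [ 0.3564 -0.1591  0.02  ]
ring [ 0.3743 -0.1423  0.02  ]
ringL [ 0.3692 -0.1328  0.026 ]
ringR [ 0.3817 -0.1659  0.026 ]
spoon dish [0.4288 0.0026 0.022 ]
tail end [4.915e-01 2.000e-04 1.400e-02]
cup [0.4241 0.1354 0.04  ]
timer [0.4015 0.2593 0.037 ]
salt [0.4508 0.3952 0.052 ]
plateC [0.6172 0.241  0.042 ]
plL [0.6175 0.3462 0.042 ]
plR [0.6247 0.1378 0.042 ]
plT [0.7225 0.2432 0.042 ]
plB [0.5158 0.2439 0.042 ]
cadTL [0.696  0.0751 0.058 ]
cadTR [ 0.662 -0.089  0.058]
cadBR [ 0.5697 -0.0713  0.058 ]
cadBL [0.601 0.09  0.058]
trTL [ 0.6927 -0.145   0.044 ]
trTR [ 0.6984 -0.3351  0.044 ]
trBR [ 0.5606 -0.3378  0.044 ]
trBL [ 0.5523 -0.1489  0.044 ]
ledgeBL [0.5216 0.3963 0.03  ]
ledgeBR [ 0.5223 -0.3991  0.03  ]
cad [0.6322 0.0012 0.058 ] [np.float64(0.1676), np.float64(0.094), np.float64(0.1643), np.float64(0.0961)] 11.705199590592494 10.997095045280265
tr [ 0.626  -0.2417  0.044 ] [np.float64(0.1901), np.float64(0.1378), np.float64(0.189), np.float64(0.1404)] -1.7059788999672842 -2.5013281030191163
plate 0.20852720506764902 0.20669987774990195 [0.62110391 0.24195775 0.042     ] [0.61918697 0.24356076 0.042     ]
```

Measured sizes agree with those given: tray 190x139 mm, caddy 166x95 mm, plate about 208 mm. First I'll turn the tool so the jaws lie along world y (tool x = -y, tool y = -x).

Request:
carry_out(series=[{"delta_pos": [0, 0, 0], "twist": [0, 0, 5.5], "fingers": 0}, {"delta_pos": [0, 0, 0], "twist": [0, 0, 5.5], "fingers": 0}, {"delta_pos": [0, 0, 0], "twist": [0, 0, 5.5], "fingers": 0}, {"delta_pos": [0, 0, 0], "twist": [0, 0, 5.5], "fingers": 0}, {"delta_pos": [0, 0, 0], "twist": [0, 0, 0], "fingers": 0}, {"delta_pos": [0, 0, 0], "twist": [0, 0, 0], "fingers": 0}], grip_force=20)

```text
t: 0.6
position: [0.2147, -0.5332, 0.2919]
tool_rot: [-0.0, 0.708, -0.707, -0.0]
wrist_force: [-0.3, -0.4, 0.6]
opening: 0.0913
```

Request:
carry_out(series=[{"delta_pos": [-1.55, -2.9, 0], "twist": [0, 0, 0], "fingers": 0}, {"delta_pos": [-1.55, -2.9, 0], "twist": [0, 0, 0], "fingers": 0}, {"delta_pos": [-1.55, -2.9, 0], "twist": [0, 0, 0], "fingers": 0}, {"delta_pos": [-1.55, -2.9, 0], "twist": [0, 0, 0], "fingers": 0}, {"delta_pos": [-1.55, -2.9, 0], "twist": [0, 0, 0], "fingers": 0}, {"delta_pos": [-1.55, -2.9, 0], "twist": [0, 0, 0], "fingers": 0}, {"delta_pos": [-1.55, -2.9, 0], "twist": [0, 0, 0], "fingers": 0}, {"delta_pos": [-1.45, -3.0, 0], "twist": [0, 0, 0], "fingers": 0}, {"delta_pos": [0, 0, 0], "twist": [0, 0, 0], "fingers": 0}, {"delta_pos": [0, 0, 0], "twist": [0, 0, 0], "fingers": 0}, {"delta_pos": [0, 0, 0], "twist": [0, 0, 0], "fingers": 0}])

```text
t: 1.52
position: [0.4475, -0.4107, 0.292]
tool_rot: [0.0, 0.707, -0.707, -0.0]
wrist_force: [0.4, 0.9, 0.1]
opening: 0.0913
```

```bash
python3 - <<'E'
from h import *
import cv2
p=imaging.camera_params('wrist')
im=imaging.grab_frame('wrist');cv2.imwrite('pics/w1.png',im[:,:,::-1])
s=bot.sense();print(s['t'],s['position'],s['joint_pos'])
print(proj('wrist',[.4475,-.41,.092],p),proj('wrist',[.4475,-.41,0],p),proj('wrist',[.4005,-.278,.092],p))
E
```

```text
1.5667 [ 0.4470463  -0.41103478  0.29209552] [-7.62136020e-01  3.71073325e-01  1.48710963e+00 -6.32153847e-04
  1.28406292e+00  8.09778239e-01]
[315.02195183 194.27007154] [315.4022568  174.34953808] [163.09087064 246.76743764]
```

View pics/w1.png

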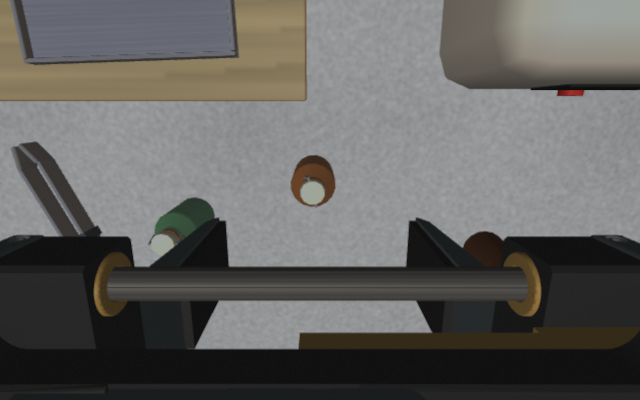

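The wrist view shows the amber stopper at (312,193), predicted (315,194), which agrees to about 2 mm. I'll descend and grasp.

Request:
carry_out(series=[{"delta_pos": [0, 0, 3.2], "twist": [0, 0, 0], "fingers": 0}, {"delta_pos": [0, 0, 3.2], "twist": [0, 0, 0], "fingers": 0}, {"delta_pos": [0, 0, 3.2], "twist": [0, 0, 0], "fingers": 0}, {"delta_pos": [0, 0, 3.2], "twist": [0, 0, 0], "fingers": 0}, {"delta_pos": [0, 0, 2.8], "twist": [0, 0, 0], "fingers": 0}, {"delta_pos": [0, 0, 1.8], "twist": [0, 0, 0], "fingers": 0}, {"delta_pos": [0, 0, 1.0], "twist": [0, 0, 0], "fingers": 0}, {"delta_pos": [0, 0, 0], "twist": [0, 0, 0], "fingers": 0}, {"delta_pos": [0, 0, 0], "twist": [0, 0, 0], "fingers": 0.3}, {"delta_pos": [0, 0, 0], "twist": [0, 0, 0], "fingers": 0.45}, {"delta_pos": [0, 0, 0], "twist": [0, 0, 0], "fingers": 0.55}, {"delta_pos": [0, 0, 0], "twist": [0, 0, 0], "fingers": 0.7}, {"delta_pos": [0, 0, 0], "twist": [0, 0, 0], "fingers": 0.7}, {"delta_pos": [0, 0, 0], "twist": [0, 0, 0], "fingers": 0.7}, {"delta_pos": [0, 0, 0], "twist": [0, 0, 0], "fingers": 0.7}, {"delta_pos": [0, 0, 0], "twist": [0, 0, 0], "fingers": 0.7}], grip_force=20)

```text
t: 2.9
position: [0.4479, -0.4102, 0.1085]
tool_rot: [0.0, -0.707, 0.708, 0.0]
wrist_force: [0.7, 2.4, 2.5]
opening: 0.0412
```

Request:
carry_out(series=[{"delta_pos": [0, 0, -1.5], "twist": [0, 0, 0], "fingers": 0.7}, {"delta_pos": [0, 0, -2.5], "twist": [0, 0, 0], "fingers": 0.7}, {"delta_pos": [0, 0, -3.0], "twist": [0, 0, 0], "fingers": 0.7}, {"delta_pos": [0, 0, -3.0], "twist": [0, 0, 0], "fingers": 0.7}, {"delta_pos": [0, 0, -2.0], "twist": [0, 0, 0], "fingers": 0.7}, {"delta_pos": [-1.5, -0.7, -1.0], "twist": [0, 0, 0], "fingers": 0.7}, {"delta_pos": [-2.5, -1.2, 0], "twist": [0, 0, 0], "fingers": 0.7}, {"delta_pos": [-3.1, -1.5, 0], "twist": [0, 0, 0], "fingers": 0.7}, {"delta_pos": [-3.1, -1.5, 0], "twist": [0, 0, 0], "fingers": 0.7}, {"delta_pos": [-3.1, -1.5, 0], "twist": [0, 0, 0], "fingers": 0.7}, {"delta_pos": [-3.1, -1.5, 0], "twist": [0, 0, 0], "fingers": 0.7}, {"delta_pos": [-3.1, -1.5, 0], "twist": [0, 0, 0], "fingers": 0.7}, {"delta_pos": [-3.1, -1.5, 0], "twist": [0, 0, 0], "fingers": 0.7}, {"delta_pos": [-3.1, -1.5, 0], "twist": [0, 0, 0], "fingers": 0.7}, {"delta_pos": [-3.1, -1.5, 0], "twist": [0, 0, 0], "fingers": 0.7}, {"delta_pos": [-3.1, -1.5, 0], "twist": [0, 0, 0], "fingers": 0.7}, {"delta_pos": [-2.5, -1.2, 0], "twist": [0, 0, 0], "fingers": 0.7}, {"delta_pos": [-1.5, -0.7, 0], "twist": [0, 0, 0], "fingers": 0.7}, {"delta_pos": [0, 0, 0], "twist": [0, 0, 0], "fingers": 0.7}, {"delta_pos": [0, 0, 0], "twist": [0, 0, 0], "fingers": 0.7}])

```text
t: 4.57
position: [0.6213, -0.0512, 0.2377]
tool_rot: [0.001, 0.707, -0.707, -0.0]
wrist_force: [-0.4, -1.3, -1.9]
opening: 0.0412
```

Request:
carry_out(series=[{"delta_pos": [-1.2, -0.3, 0], "twist": [0, 0, 0], "fingers": 0.7}, {"delta_pos": [0, 0, 2.5], "twist": [0, 0, 0], "fingers": 0.7}, {"delta_pos": [0, 0, 0], "twist": [0, 0, 0], "fingers": 0.7}, {"delta_pos": [0, 0, 0], "twist": [0, 0, 0], "fingers": 0.7}])

```text
t: 4.9
position: [0.6233, -0.0403, 0.2121]
tool_rot: [-0.001, -0.706, 0.708, 0.001]
wrist_force: [0.0, -0.3, -1.3]
opening: 0.0414
```

```bash
cat >> h.py <<'E'
import cv2
def snap(n,f,crop=None,k=1,pts=()):
    p=imaging.camera_params(n);im=imaging.grab_frame(n)[:,:,::-1].copy()
    x0,y0,x1,y1=crop or (0,0,640,400)
    c=cv2.resize(im[y0:y1,x0:x1],None,fx=k,fy=k,interpolation=cv2.INTER_CUBIC)
    if n!='wrist': c=cv2.convertScaleAbs(c,alpha=1.6)
    for X in pts:
        u=(proj(n,X,p)-[x0,y0])*k
        cv2.drawMarker(c,tuple(int(a) for a in u),(255,0,255),0,8,1)
    cv2.imwrite(f'pics/{f}.png',c)
E
python3 - <<'E'
from h import *
snap('wrist','w2',pts=[(.624,-.039,.036),(.64,.041,.036),(.632,.001,.058)])
snap('top','t2',(275,90,480,260),3,pts=[(.624,-.039,.036),(.64,.041,.036),(.632,.001,.058)])
E
```

```text
(no output)
```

View pics/w2.png

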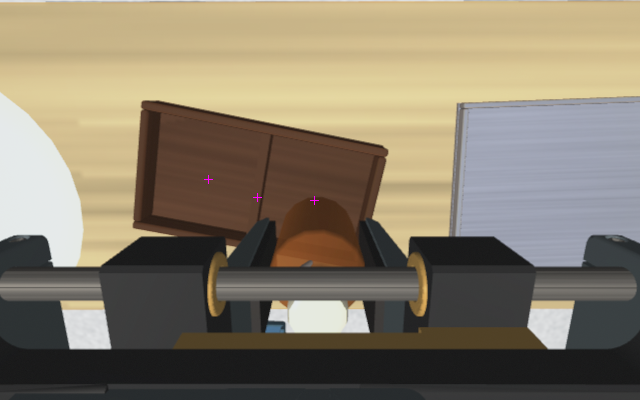

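View pics/t2.png

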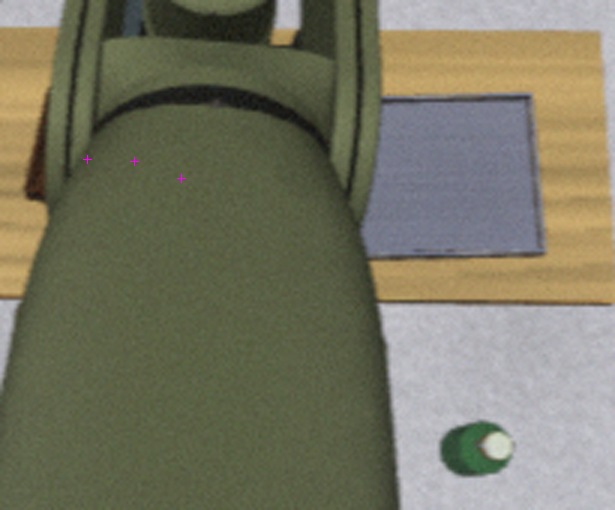

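The magenta markers sit in the middle of the caddy bays, so the bay positions hold. I'll lower the bottle.

Request:
carry_out(series=[{"delta_pos": [0.1, 0, 1.5], "twist": [0, 0, 0], "fingers": 0.7}, {"delta_pos": [0, 0, 2.0], "twist": [0, 0, 0], "fingers": 0.7}, {"delta_pos": [0, 0, 1.5], "twist": [0, 0, 0], "fingers": 0.7}, {"delta_pos": [0, 0, 1.0], "twist": [0, 0, 0], "fingers": 0.7}, {"delta_pos": [0, 0, 0.4], "twist": [0, 0, 0], "fingers": 0.7}, {"delta_pos": [0, 0, 0.2], "twist": [0, 0, 0], "fingers": 0.7}, {"delta_pos": [0, 0, 0.0], "twist": [0, 0, 0], "fingers": 0.7}, {"delta_pos": [0, 0, 0], "twist": [0, 0, 0], "fingers": 0.7}])

```text
t: 5.67
position: [0.625, -0.041, 0.1483]
tool_rot: [0.001, -0.707, 0.708, -0.001]
wrist_force: [0.2, -0.3, 0.5]
opening: 0.0413
```

Request:
carry_out(series=[{"delta_pos": [0, 0, 0.1], "twist": [0, 0, 0], "fingers": 0.7}, {"delta_pos": [0, 0, 0.1], "twist": [0, 0, 0], "fingers": 0.7}, {"delta_pos": [0, 0, 0.1], "twist": [0, 0, 0], "fingers": 0.7}, {"delta_pos": [0, 0, 0], "twist": [0, 0, 0], "fingers": 0.7}])

```text
t: 6.0
position: [0.6245, -0.0408, 0.1445]
tool_rot: [0.0, -0.707, 0.707, -0.0]
wrist_force: [0.3, 0.1, -0.8]
opening: 0.0412
```

Request:
carry_out(series=[{"delta_pos": [0, 0, 0.1], "twist": [0, 0, 0], "fingers": 0.7}, {"delta_pos": [0, 0, 0.0], "twist": [0, 0, 0], "fingers": 0.7}, {"delta_pos": [0, 0, 0.0], "twist": [0, 0, 0], "fingers": 0.7}])

```text
t: 6.25
position: [0.6246, -0.0408, 0.1445]
tool_rot: [0.0, -0.707, 0.708, -0.0]
wrist_force: [-2.0, 0.1, 4.8]
opening: 0.0417
```

Request:
carry_out(series=[{"delta_pos": [0, 0, 0], "twist": [0, 0, 0], "fingers": 0.5}, {"delta_pos": [0, 0, 0], "twist": [0, 0, 0], "fingers": 0.4}, {"delta_pos": [0, 0, 0], "twist": [0, 0, 0], "fingers": 0.3}, {"delta_pos": [0, 0, 0], "twist": [0, 0, 0], "fingers": 0.3}, {"delta_pos": [0, 0, -1.0], "twist": [0, 0, 0], "fingers": 0.3}, {"delta_pos": [0, 0, -2.5], "twist": [0, 0, 0], "fingers": 0.2}, {"delta_pos": [0, 0, -3.0], "twist": [0, 0, 0], "fingers": 0}, {"delta_pos": [0, 0, -3.0], "twist": [0, 0, 0], "fingers": 0}, {"delta_pos": [0, 0, -2.5], "twist": [0, 0, 0], "fingers": 0}, {"delta_pos": [2.4, 2.2, 0], "twist": [0, 0, 0], "fingers": 0}, {"delta_pos": [2.7, 2.5, 0], "twist": [0, 0, 0], "fingers": 0}, {"delta_pos": [2.7, 2.5, 0], "twist": [0, 0, 0], "fingers": 0}, {"delta_pos": [2.7, 2.5, 0], "twist": [0, 0, 0], "fingers": 0}, {"delta_pos": [2.7, 2.5, 0], "twist": [0, 0, 0], "fingers": 0}, {"delta_pos": [2.7, 2.5, 0], "twist": [0, 0, 0], "fingers": 0}, {"delta_pos": [2.7, 2.5, 0], "twist": [0, 0, 0], "fingers": 0}, {"delta_pos": [2.7, 2.5, 0], "twist": [0, 0, 0], "fingers": 0}, {"delta_pos": [2.4, 2.7, 0], "twist": [0, 0, 0], "fingers": 0}, {"delta_pos": [0, 0, 0], "twist": [0, 0, 0], "fingers": 0}, {"delta_pos": [0, 0, 0], "twist": [0, 0, 0], "fingers": 0}])

```text
t: 7.92
position: [0.3991, -0.2786, 0.264]
tool_rot: [0.0, -0.705, 0.709, -0.001]
wrist_force: [0.4, 0.4, 1.1]
opening: 0.0917
```

```bash
python3 - <<'E'
from h import *
snap('top','t3',(275,90,480,260),3,pts=[(.624,-.039,.036)])
snap('wrist','w3',pts=[(.4005,-.278,.092),(.4005,-.278,0)])
print(bot.sense()['position'])
E
```

```text
[ 0.40060363 -0.27741156  0.26379514]
```

View pics/t3.png

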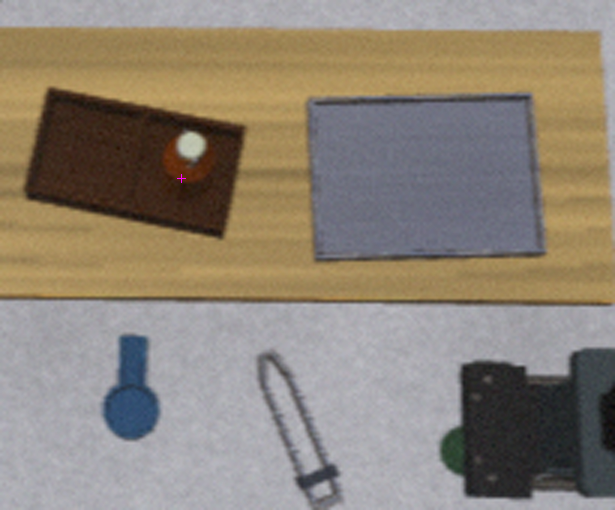

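View pics/w3.png

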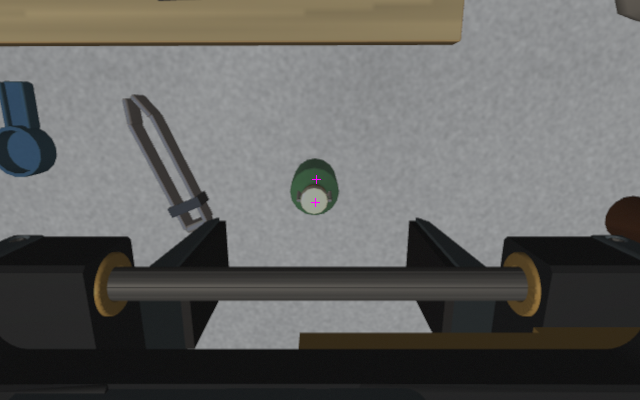

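Amber stands upright in its bay. The green stopper (314,201) matches the prediction, so I'll descend and grasp.

Request:
carry_out(series=[{"delta_pos": [0, 0, 2.0], "twist": [0, 0, 0], "fingers": 0}, {"delta_pos": [0, 0, 3.2], "twist": [0, 0, 0], "fingers": 0}, {"delta_pos": [0, 0, 3.2], "twist": [0, 0, 0], "fingers": 0}, {"delta_pos": [0, 0, 3.2], "twist": [0, 0, 0], "fingers": 0}, {"delta_pos": [0, 0, 2.5], "twist": [0, 0, 0], "fingers": 0}, {"delta_pos": [0, 0, 1.5], "twist": [0, 0, 0], "fingers": 0}, {"delta_pos": [0, 0, 0], "twist": [0, 0, 0], "fingers": 0}, {"delta_pos": [0, 0, 0], "twist": [0, 0, 0], "fingers": 0}, {"delta_pos": [0, 0, 0], "twist": [0, 0, 0], "fingers": 0.3}, {"delta_pos": [0, 0, 0], "twist": [0, 0, 0], "fingers": 0.45}, {"delta_pos": [0, 0, 0], "twist": [0, 0, 0], "fingers": 0.55}, {"delta_pos": [0, 0, 0], "twist": [0, 0, 0], "fingers": 0.7}, {"delta_pos": [0, 0, 0], "twist": [0, 0, 0], "fingers": 0.7}, {"delta_pos": [0, 0, 0], "twist": [0, 0, 0], "fingers": 0.7}, {"delta_pos": [0, 0, 0], "twist": [0, 0, 0], "fingers": 0.7}, {"delta_pos": [0, 0, 0], "twist": [0, 0, 0], "fingers": 0.7}])

```text
t: 9.35
position: [0.3999, -0.2774, 0.1073]
tool_rot: [0.0, -0.707, 0.708, 0.0]
wrist_force: [-0.2, 1.3, 3.5]
opening: 0.0414
```

Request:
carry_out(series=[{"delta_pos": [0, 0, -1.5], "twist": [0, 0, 0], "fingers": 0.7}, {"delta_pos": [0, 0, -3.0], "twist": [0, 0, 0], "fingers": 0.7}, {"delta_pos": [0, 0, -3.2], "twist": [0, 0, 0], "fingers": 0.7}, {"delta_pos": [0, 0, -3.2], "twist": [0, 0, 0], "fingers": 0.7}, {"delta_pos": [0, 0, -3.0], "twist": [0, 0, 0], "fingers": 0.7}, {"delta_pos": [-1.45, -1.1, -1.2], "twist": [0, 0, 0], "fingers": 0.7}, {"delta_pos": [-2.9, -2.2, 0], "twist": [0, 0, 0], "fingers": 0.7}, {"delta_pos": [-2.9, -2.2, 0], "twist": [0, 0, 0], "fingers": 0.7}, {"delta_pos": [-2.9, -2.2, 0], "twist": [0, 0, 0], "fingers": 0.7}, {"delta_pos": [-2.9, -2.2, 0], "twist": [0, 0, 0], "fingers": 0.7}, {"delta_pos": [-2.9, -2.2, 0], "twist": [0, 0, 0], "fingers": 0.7}, {"delta_pos": [-2.9, -2.2, 0], "twist": [0, 0, 0], "fingers": 0.7}, {"delta_pos": [-2.9, -2.2, 0], "twist": [0, 0, 0], "fingers": 0.7}, {"delta_pos": [-2.9, -2.2, 0], "twist": [0, 0, 0], "fingers": 0.7}, {"delta_pos": [-2.9, -2.2, 0], "twist": [0, 0, 0], "fingers": 0.7}, {"delta_pos": [-2.9, -2.2, 0], "twist": [0, 0, 0], "fingers": 0.7}, {"delta_pos": [-1.35, -0.9, 0], "twist": [0, 0, 0], "fingers": 0.7}, {"delta_pos": [0, 0, 0], "twist": [0, 0, 0], "fingers": 0.7}, {"delta_pos": [0, 0, 0], "twist": [0, 0, 0], "fingers": 0.7}, {"delta_pos": [0, 0, 0], "twist": [0, 0, 0], "fingers": 0.7}])

```text
t: 11.02
position: [0.6397, 0.0394, 0.2577]
tool_rot: [-0.001, -0.707, 0.708, 0.0]
wrist_force: [-0.7, -0.3, -0.5]
opening: 0.0414
```

Request:
carry_out(series=[{"delta_pos": [0, 0, 1.5], "twist": [0, 0, 0], "fingers": 0.7}, {"delta_pos": [0, 0, 2.5], "twist": [0, 0, 0], "fingers": 0.7}, {"delta_pos": [0, 0, 2.5], "twist": [0, 0, 0], "fingers": 0.7}, {"delta_pos": [0, 0, 2.0], "twist": [0, 0, 0], "fingers": 0.7}, {"delta_pos": [0, 0, 1.3], "twist": [0, 0, 0], "fingers": 0.7}, {"delta_pos": [0, 0, 0.7], "twist": [0, 0, 0], "fingers": 0.7}, {"delta_pos": [0, 0, 0.3], "twist": [0, 0, 0], "fingers": 0.7}, {"delta_pos": [0, 0, 0.1], "twist": [0, 0, 0], "fingers": 0.7}, {"delta_pos": [0, 0, 0.1], "twist": [0, 0, 0], "fingers": 0.7}, {"delta_pos": [0, 0, 0.1], "twist": [0, 0, 0], "fingers": 0.7}, {"delta_pos": [0, 0, 0.1], "twist": [0, 0, 0], "fingers": 0.7}, {"delta_pos": [0, 0, 0.0], "twist": [0, 0, 0], "fingers": 0.7}, {"delta_pos": [0, 0, 0.0], "twist": [0, 0, 0], "fingers": 0.7}])

```text
t: 12.1
position: [0.6406, 0.0401, 0.1466]
tool_rot: [0.0, -0.707, 0.708, -0.0]
wrist_force: [-0.6, 0.3, -1.2]
opening: 0.041
```

Request:
carry_out(series=[{"delta_pos": [0, 0, 0.1], "twist": [0, 0, 0], "fingers": 0.7}, {"delta_pos": [0, 0, 0.1], "twist": [0, 0, 0], "fingers": 0.7}, {"delta_pos": [0, 0, 0.1], "twist": [0, 0, 0], "fingers": 0.7}, {"delta_pos": [0, 0, 0.0], "twist": [0, 0, 0], "fingers": 0.7}, {"delta_pos": [0, 0, 0.0], "twist": [0, 0, 0], "fingers": 0.7}])

```text
t: 12.52
position: [0.6405, 0.0402, 0.1434]
tool_rot: [0.0, -0.707, 0.708, -0.0]
wrist_force: [-0.8, 0.1, 1.2]
opening: 0.0418
```

Request:
carry_out(series=[{"delta_pos": [0, 0, 0.1], "twist": [0, 0, 0], "fingers": 0.7}, {"delta_pos": [0, 0, 0.0], "twist": [0, 0, 0], "fingers": 0.7}, {"delta_pos": [0, 0, 0.0], "twist": [0, 0, 0], "fingers": 0.7}])

```text
t: 12.77
position: [0.6406, 0.0402, 0.1433]
tool_rot: [0.0, -0.707, 0.708, -0.0]
wrist_force: [-2.2, -0.4, 6.1]
opening: 0.0417
```

Foot contact (6 N). I'll release, rise, move over the tongs and turn.

Request:
carry_out(series=[{"delta_pos": [0, 0, 0], "twist": [0, 0, 0], "fingers": 0.5}, {"delta_pos": [0, 0, 0], "twist": [0, 0, 0], "fingers": 0.4}, {"delta_pos": [0, 0, 0], "twist": [0, 0, 0], "fingers": 0.3}, {"delta_pos": [0, 0, 0], "twist": [0, 0, 0], "fingers": 0.3}, {"delta_pos": [0, 0, -1.5], "twist": [0, 0, 0], "fingers": 0.3}, {"delta_pos": [0, 0, -3.0], "twist": [0, 0, 0], "fingers": 0.3}, {"delta_pos": [0, 0, -3.5], "twist": [0, 0, 0], "fingers": 0.1}, {"delta_pos": [0, 0, -3.0], "twist": [0, 0, 0], "fingers": 0}, {"delta_pos": [2.2, 2.8, 0], "twist": [0, 0, 0], "fingers": 0}, {"delta_pos": [2.2, 2.8, 0], "twist": [0, 0, 0], "fingers": 0}, {"delta_pos": [2.2, 2.8, 0], "twist": [0, 0, 0], "fingers": 0}, {"delta_pos": [2.2, 2.8, 0], "twist": [0, 0, 0], "fingers": 0}, {"delta_pos": [2.2, 2.8, 0], "twist": [0, 0, 0], "fingers": 0}, {"delta_pos": [2.2, 2.8, 0], "twist": [0, 0, 0], "fingers": 0}, {"delta_pos": [2.2, 2.8, 0], "twist": [0, 0, 0], "fingers": 0}, {"delta_pos": [2.1, 2.8, 0], "twist": [0, 0, 0], "fingers": 0}, {"delta_pos": [0, 0, 0], "twist": [0, 0, -5.5], "fingers": 0}, {"delta_pos": [0, 0, 0], "twist": [0, 0, -5.5], "fingers": 0}, {"delta_pos": [0, 0, 0], "twist": [0, 0, -5.5], "fingers": 0}, {"delta_pos": [0, 0, 0], "twist": [0, 0, -5.5], "fingers": 0}])

```text
t: 14.43
position: [0.416, -0.1349, 0.2523]
tool_rot: [-0.0, 0.83, -0.558, 0.0]
wrist_force: [0.2, 0.2, -0.1]
opening: 0.0915
```

Request:
carry_out(series=[{"delta_pos": [0, 0, 0], "twist": [0, 0, 0], "fingers": 0}, {"delta_pos": [0, 0, 0], "twist": [0, 0, 0], "fingers": 0}])

```text
t: 14.6
position: [0.4162, -0.1347, 0.2522]
tool_rot: [0.0, 0.828, -0.561, 0.0]
wrist_force: [0.5, 0.2, -0.8]
opening: 0.0913
```

```bash
python3 - <<'E'
from h import *
d=np.array([np.cos(np.radians(22)),np.sin(np.radians(22)),0]);c=np.array([.4165,-.1347,.022])
snap('top','t4',(275,90,480,260),3,pts=[])
snap('wrist','w4',pts=[c,c+.069*d,c-.069*d,c-.042*d])
print(bot.sense()['position'])
E
```

```text
[ 0.41628273 -0.13460416  0.25220488]
```

View pics/t4.png

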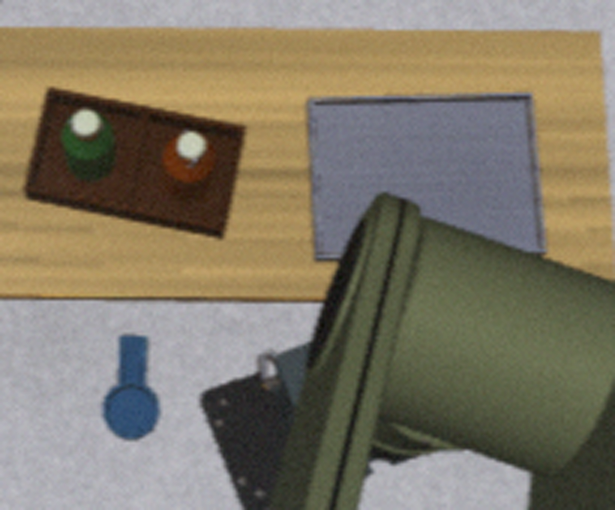

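View pics/w4.png

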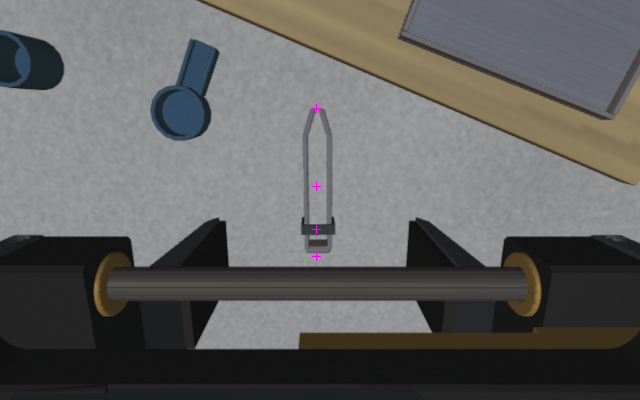

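Both bottles are in their bays, and the tongs are aligned with the jaw centre (axis at column 317, ring at row 226). I'll descend and grip.

Request:
carry_out(series=[{"delta_pos": [0, 0, 2.0], "twist": [0, 0, 0], "fingers": 0}, {"delta_pos": [0, 0, 3.2], "twist": [0, 0, 0], "fingers": 0}, {"delta_pos": [0, 0, 3.2], "twist": [0, 0, 0], "fingers": 0}, {"delta_pos": [0, 0, 3.2], "twist": [0, 0, 0], "fingers": 0}, {"delta_pos": [0, 0, 2.8], "twist": [0, 0, 0], "fingers": 0}, {"delta_pos": [0, 0, 1.5], "twist": [0, 0, 0], "fingers": 0}, {"delta_pos": [0, 0, 0.9], "twist": [0, 0, 0], "fingers": 0}, {"delta_pos": [0, 0, 0], "twist": [0, 0, 0], "fingers": 0.3}, {"delta_pos": [0, 0, 0], "twist": [0, 0, 0], "fingers": 0.5}, {"delta_pos": [0, 0, 0], "twist": [0, 0, 0], "fingers": 0.65}, {"delta_pos": [0, 0, 0], "twist": [0, 0, 0], "fingers": 0.75}, {"delta_pos": [0, 0, 0], "twist": [0, 0, 0], "fingers": 0.85}, {"delta_pos": [0, 0, 0], "twist": [0, 0, 0], "fingers": 0.85}, {"delta_pos": [0, 0, 0], "twist": [0, 0, 0], "fingers": 0.85}, {"delta_pos": [0, 0, 0], "twist": [0, 0, 0], "fingers": 0.85}, {"delta_pos": [0, 0, 0], "twist": [0, 0, 0], "fingers": 0.85}], grip_force=30)

```text
t: 16.03
position: [0.4163, -0.1347, 0.0844]
tool_rot: [-0.0, 0.829, -0.56, 0.0]
wrist_force: [0.2, 0.4, -0.9]
opening: 0.0342
```

Request:
carry_out(series=[{"delta_pos": [0, 0, 0], "twist": [0, 0, 0], "fingers": 0.85}, {"delta_pos": [0, 0, 0], "twist": [0, 0, 0], "fingers": 0.85}, {"delta_pos": [0, 0, 0], "twist": [0, 0, 0], "fingers": 0.85}, {"delta_pos": [0, 0, 0], "twist": [0, 0, 0], "fingers": 0.85}])

```text
t: 16.37
position: [0.4163, -0.1347, 0.0843]
tool_rot: [0.0, 0.829, -0.56, 0.0]
wrist_force: [-0.1, -0.4, 1.6]
opening: 0.026
```

Request:
carry_out(series=[{"delta_pos": [0, 0, -1.0], "twist": [0, 0, 0], "fingers": 0.85}, {"delta_pos": [0, 0, -2.5], "twist": [0, 0, 0], "fingers": 0.85}, {"delta_pos": [0, 0, -3.0], "twist": [0, 0, 0], "fingers": 0.85}, {"delta_pos": [0, 0, -3.0], "twist": [0, 0, 0], "fingers": 0.85}, {"delta_pos": [0, 0, -2.0], "twist": [0, 0, 0], "fingers": 0.85}, {"delta_pos": [1.1, -1.0, 0], "twist": [0, 0, 0], "fingers": 0.85}, {"delta_pos": [2.2, -1.9, 0], "twist": [0, 0, 0], "fingers": 0.85}, {"delta_pos": [2.3, -1.9, 0], "twist": [0, 0, 0], "fingers": 0.85}, {"delta_pos": [2.3, -1.9, 0], "twist": [0, 0, 0], "fingers": 0.85}, {"delta_pos": [2.2, -1.9, 0], "twist": [0, 0, 0], "fingers": 0.85}, {"delta_pos": [2.2, -1.9, 0], "twist": [0, 0, 0], "fingers": 0.85}, {"delta_pos": [2.2, -1.9, 0], "twist": [0, 0, 0], "fingers": 0.85}, {"delta_pos": [2.2, -1.9, 0], "twist": [0, 0, 0], "fingers": 0.85}, {"delta_pos": [1.1, -1.1, 0], "twist": [0, 0, 0], "fingers": 0.85}, {"delta_pos": [0, 0, 0], "twist": [0, 0, 0], "fingers": 0.85}])

```text
t: 17.62
position: [0.6281, -0.2435, 0.1979]
tool_rot: [-0.0, 0.829, -0.56, 0.001]
wrist_force: [-0.0, -0.3, -0.9]
opening: 0.0257
```

Request:
carry_out(series=[{"delta_pos": [0, 0, 0], "twist": [0, 0, -4], "fingers": 0.85}, {"delta_pos": [0, 0, 0], "twist": [0, 0, -6], "fingers": 0.85}, {"delta_pos": [0, 0, 0], "twist": [0, 0, -6], "fingers": 0.85}, {"delta_pos": [0, 0, 0], "twist": [0, 0, -6], "fingers": 0.85}, {"delta_pos": [0, 0, 0], "twist": [0, 0, -6], "fingers": 0.85}, {"delta_pos": [0, 0, 0], "twist": [0, 0, -6], "fingers": 0.85}, {"delta_pos": [0, 0, 0], "twist": [0, 0, -6], "fingers": 0.85}, {"delta_pos": [0, 0, 0], "twist": [0, 0, -6], "fingers": 0.85}, {"delta_pos": [0, 0, 0], "twist": [0, 0, -6], "fingers": 0.85}, {"delta_pos": [0, 0, 0], "twist": [0, 0, -6], "fingers": 0.85}, {"delta_pos": [0, 0, 0], "twist": [0, 0, -6], "fingers": 0.85}, {"delta_pos": [0, 0, 0], "twist": [0, 0, -6], "fingers": 0.85}, {"delta_pos": [0, 0, 0], "twist": [0, 0, 0], "fingers": 0.85}, {"delta_pos": [0, 0, 0], "twist": [0, 0, 0], "fingers": 0.85}, {"delta_pos": [0, 0, 0], "twist": [0, 0, 0], "fingers": 0.85}])

```text
t: 18.87
position: [0.625, -0.2419, 0.1991]
tool_rot: [-0.0, 1.0, 0.016, -0.0]
wrist_force: [0.7, -0.1, -1.9]
opening: 0.0256
```

```bash
python3 - <<'E'
from h import *
print(bot.sense()['position'],bot.sense()['joint_pos'])
snap('wrist','w5',pts=[(.626,-.242,.034)])
snap('scene','s5',(130,60,450,300),2.5)
E
```

```text
[ 0.62501889 -0.24192756  0.19907055] [-3.86457222e-01  5.32145778e-01  1.46077785e+00 -4.26805663e-05
  1.14957053e+00 -4.18071267e-01]
```

View pics/w5.png

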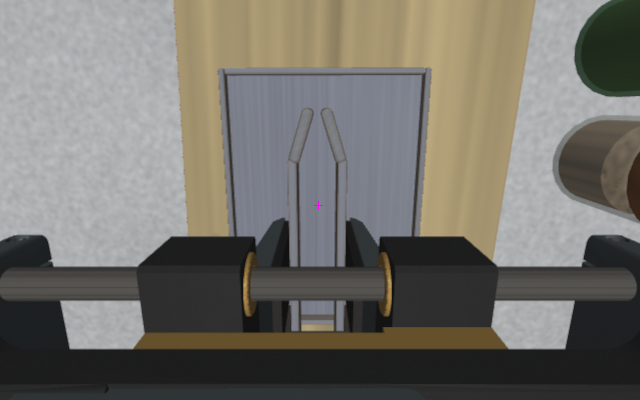

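View pics/s5.png

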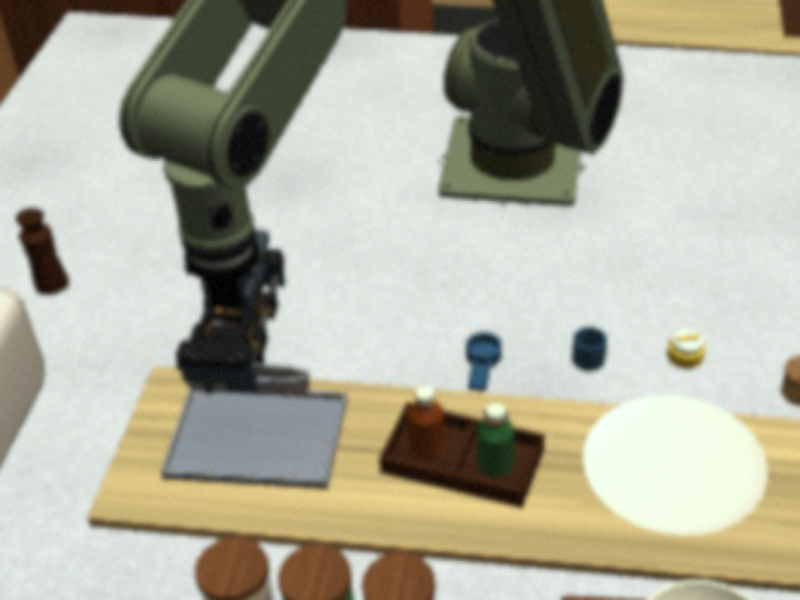

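The tongs are held level along the tray's length, centred. Lowering.

Request:
carry_out(series=[{"delta_pos": [0, 0, 1.5], "twist": [0, 0, 0], "fingers": 0.85}, {"delta_pos": [0, 0, 2.2], "twist": [0, 0, 0], "fingers": 0.85}, {"delta_pos": [0, 0, 1.8], "twist": [0, 0, 0], "fingers": 0.85}, {"delta_pos": [0, 0, 1.0], "twist": [0, 0, 0], "fingers": 0.85}, {"delta_pos": [0, 0, 0.6], "twist": [0, 0, 0], "fingers": 0.85}, {"delta_pos": [0, 0, 0.3], "twist": [0, 0, 0], "fingers": 0.85}, {"delta_pos": [0, 0, 0.1], "twist": [0, 0, 0], "fingers": 0.85}, {"delta_pos": [0, 0, 0.1], "twist": [0, 0, 0], "fingers": 0.85}, {"delta_pos": [0, 0, 0.1], "twist": [0, 0, 0], "fingers": 0.85}, {"delta_pos": [0, 0, 0], "twist": [0, 0, 0], "fingers": 0.85}, {"delta_pos": [0, 0, 0], "twist": [0, 0, 0], "fingers": 0.85}])

```text
t: 19.88
position: [0.6258, -0.2423, 0.1228]
tool_rot: [0.0, 1.0, 0.017, 0.0]
wrist_force: [0.8, -0.1, -1.1]
opening: 0.0256
```

Request:
carry_out(series=[{"delta_pos": [0, 0, 0.1], "twist": [0, 0, 0], "fingers": 0.85}, {"delta_pos": [0, 0, 0.1], "twist": [0, 0, 0], "fingers": 0.85}, {"delta_pos": [0, 0, 0.1], "twist": [0, 0, 0], "fingers": 0.85}, {"delta_pos": [0, 0, 0.1], "twist": [0, 0, 0], "fingers": 0.85}, {"delta_pos": [0, 0, 0], "twist": [0, 0, 0], "fingers": 0.85}, {"delta_pos": [0, 0, 0], "twist": [0, 0, 0], "fingers": 0.85}])

```text
t: 20.38
position: [0.6256, -0.2422, 0.1183]
tool_rot: [0.0, 1.0, 0.017, 0.0]
wrist_force: [-0.2, 0.7, -0.4]
opening: 0.0258
```

Request:
carry_out(series=[{"delta_pos": [0, 0, 0.1], "twist": [0, 0, 0], "fingers": 0.85}, {"delta_pos": [0, 0, 0.0], "twist": [0, 0, 0], "fingers": 0.85}, {"delta_pos": [0, 0, 0.0], "twist": [0, 0, 0], "fingers": 0.85}])

```text
t: 20.63
position: [0.6256, -0.2422, 0.1183]
tool_rot: [0.0, 1.0, 0.017, 0.0]
wrist_force: [-2.1, 1.1, 5.6]
opening: 0.026
```

Request:
carry_out(series=[{"delta_pos": [0, 0, 0], "twist": [0, 0, 0], "fingers": 0.65}, {"delta_pos": [0, 0, 0], "twist": [0, 0, 0], "fingers": 0.55}, {"delta_pos": [0, 0, 0], "twist": [0, 0, 0], "fingers": 0.45}, {"delta_pos": [0, 0, 0], "twist": [0, 0, 0], "fingers": 0.45}, {"delta_pos": [0, 0, 0], "twist": [0, 0, 0], "fingers": 0.45}, {"delta_pos": [0, 0, -1.0], "twist": [0, 0, 0], "fingers": 0.45}, {"delta_pos": [0, 0, -3.0], "twist": [0, 0, 0], "fingers": 0.45}, {"delta_pos": [0, 0, -3.5], "twist": [0, 0, 0], "fingers": 0.2}, {"delta_pos": [0, 0, -3.5], "twist": [0, 0, 0], "fingers": 0}, {"delta_pos": [0, 0, -3.0], "twist": [0, 0, 0], "fingers": 0}])

```text
t: 21.47
position: [0.6258, -0.2423, 0.2605]
tool_rot: [0.001, 1.0, 0.017, 0.001]
wrist_force: [0.5, -0.1, 0.4]
opening: 0.0676
```

Request:
carry_out(series=[{"delta_pos": [0, 0, 0], "twist": [0, 0, 7], "fingers": 0}, {"delta_pos": [0, 0, 0], "twist": [0, 0, 7], "fingers": 0}, {"delta_pos": [0, 0, 0], "twist": [0, 0, 7], "fingers": 0}, {"delta_pos": [0, 0, 0], "twist": [0, 0, 7], "fingers": 0}, {"delta_pos": [0, 0, 0], "twist": [0, 0, 7], "fingers": 0}, {"delta_pos": [0, 0, 0], "twist": [0, 0, 7], "fingers": 0}, {"delta_pos": [0, 0, 0], "twist": [0, 0, 7], "fingers": 0}, {"delta_pos": [0, 0, 0], "twist": [0, 0, 7], "fingers": 0}, {"delta_pos": [0, 0, 0], "twist": [0, 0, 7], "fingers": 0}, {"delta_pos": [0, 0, 0], "twist": [0, 0, 7], "fingers": 0}, {"delta_pos": [0, 0, 0], "twist": [0, 0, 7], "fingers": 0}, {"delta_pos": [0, 0, 0], "twist": [0, 0, 7], "fingers": 0}, {"delta_pos": [0, 0, 0], "twist": [0, 0, 7], "fingers": 0}, {"delta_pos": [0, 0, 0], "twist": [0, 0, 1], "fingers": 0}, {"delta_pos": [0, 0, 0], "twist": [0, 0, 0], "fingers": 0}, {"delta_pos": [0, 0, 0], "twist": [0, 0, 0], "fingers": 0}])

```text
t: 22.8
position: [0.6256, -0.2422, 0.2577]
tool_rot: [-0.0, 0.708, -0.707, 0.0]
wrist_force: [0.3, 0.3, 0.6]
opening: 0.0915
```

Request:
carry_out(series=[{"delta_pos": [-2.7, 2.2, 0], "twist": [0, 0, 0], "fingers": 0}, {"delta_pos": [-2.7, 2.2, 0], "twist": [0, 0, 0], "fingers": 0}, {"delta_pos": [-2.7, 2.2, 0], "twist": [0, 0, 0], "fingers": 0}, {"delta_pos": [-2.7, 2.2, 0], "twist": [0, 0, 0], "fingers": 0}, {"delta_pos": [-2.7, 2.2, 0], "twist": [0, 0, 0], "fingers": 0}, {"delta_pos": [-2.7, 2.2, 0], "twist": [0, 0, 0], "fingers": 0}, {"delta_pos": [-2.7, 2.2, 0], "twist": [0, 0, 0], "fingers": 0}, {"delta_pos": [-2.7, 2.2, 0], "twist": [0, 0, 0], "fingers": 0}, {"delta_pos": [-2.9, 2.1, 0], "twist": [0, 0, 0], "fingers": 0}, {"delta_pos": [0, 0, 0], "twist": [0, 0, 0], "fingers": 0}, {"delta_pos": [0, 0, 0], "twist": [0, 0, 0], "fingers": 0}])

```text
t: 23.72
position: [0.4282, 0.0039, 0.2578]
tool_rot: [-0.0, 0.708, -0.706, 0.001]
wrist_force: [0.8, 0.2, 0.3]
opening: 0.091
```

```bash
python3 - <<'E'
from h import *
print(bot.sense()['position'],bot.sense()['joint_pos'])
snap('wrist','w6',pts=[(.4288,.0026,.022),(.4915,0,.014)])
snap('top','t6',(275,90,480,260),3)
E
```

```text
[0.42818896 0.00392936 0.25782413] [-1.74953528e-02  1.15667876e-01  1.92968142e+00 -3.51032614e-04
  1.09488495e+00  1.55029811e+00]
```

View pics/w6.png

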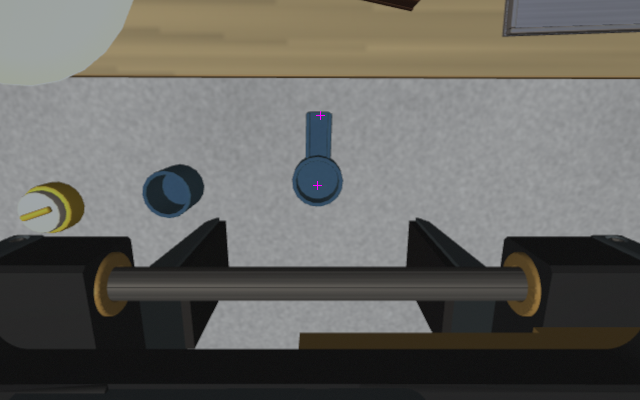

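View pics/t6.png

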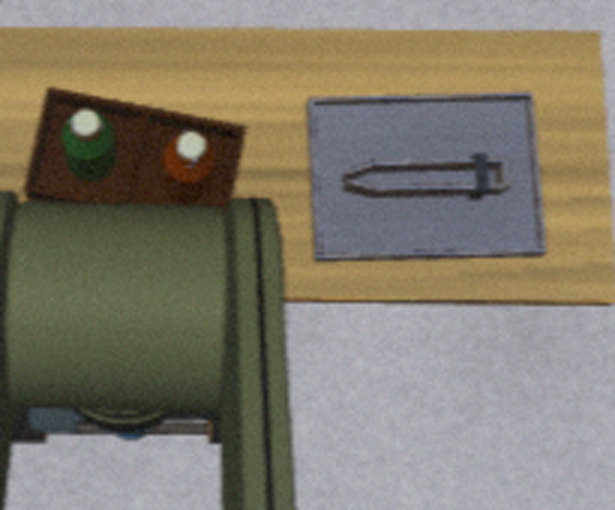

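The tongs lie flat in the middle of the tray. The spoon rest dish centre is at (317,181), about 3 mm further in +x than predicted, so I'll correct for that and descend.

Request:
carry_out(series=[{"delta_pos": [0, -0.3, 2.0], "twist": [0, 0, 0], "fingers": 0}, {"delta_pos": [0, 0, 3.2], "twist": [0, 0, 0], "fingers": 0}, {"delta_pos": [0, 0, 3.2], "twist": [0, 0, 0], "fingers": 0}, {"delta_pos": [0, 0, 3.2], "twist": [0, 0, 0], "fingers": 0}, {"delta_pos": [0, 0, 2.8], "twist": [0, 0, 0], "fingers": 0}, {"delta_pos": [0, 0, 2.0], "twist": [0, 0, 0], "fingers": 0}, {"delta_pos": [0, 0, 1.0], "twist": [0, 0, 0], "fingers": 0}, {"delta_pos": [0, 0, 0], "twist": [0, 0, 0], "fingers": 0.3}, {"delta_pos": [0, 0, 0], "twist": [0, 0, 0], "fingers": 0.4}, {"delta_pos": [0, 0, 0], "twist": [0, 0, 0], "fingers": 0.5}, {"delta_pos": [0, 0, 0], "twist": [0, 0, 0], "fingers": 0.6}, {"delta_pos": [0, 0, 0], "twist": [0, 0, 0], "fingers": 0.65}, {"delta_pos": [0, 0, 0], "twist": [0, 0, 0], "fingers": 0.65}, {"delta_pos": [0, 0, 0], "twist": [0, 0, 0], "fingers": 0.65}, {"delta_pos": [0, 0, 0], "twist": [0, 0, 0], "fingers": 0.65}, {"delta_pos": [0, 0, 0], "twist": [0, 0, 0], "fingers": 0.65}, {"delta_pos": [0, 0, 0], "twist": [0, 0, 0], "fingers": 0.65}, {"delta_pos": [0, 0, 0], "twist": [0, 0, 0], "fingers": 0.65}], grip_force=25)

```text
t: 25.32
position: [0.4322, 0.003, 0.0838]
tool_rot: [0.0, -0.707, 0.707, -0.0]
wrist_force: [-0.8, -0.2, 6.7]
opening: 0.0475
```

Request:
carry_out(series=[{"delta_pos": [0, 0, -0.8], "twist": [0, 0, 0], "fingers": 0.65}, {"delta_pos": [0, 0, -1.7], "twist": [0, 0, 0], "fingers": 0.65}, {"delta_pos": [0, 0, -2.5], "twist": [0, 0, 0], "fingers": 0.65}, {"delta_pos": [0, 0, -3.0], "twist": [0, 0, 0], "fingers": 0.65}, {"delta_pos": [0, 0, -2.5], "twist": [0, 0, 0], "fingers": 0.65}, {"delta_pos": [0, 0, -1.5], "twist": [0, 0, 0], "fingers": 0.65}, {"delta_pos": [-1.2, -0.8, 0], "twist": [0, 0, 0], "fingers": 0.65}, {"delta_pos": [-2.4, -1.5, 0], "twist": [0, 0, 0], "fingers": 0.65}, {"delta_pos": [-2.5, -1.6, 0], "twist": [0, 0, 0], "fingers": 0.65}, {"delta_pos": [-2.5, -1.6, 0], "twist": [0, 0, 0], "fingers": 0.65}, {"delta_pos": [-2.5, -1.6, 0], "twist": [0, 0, 0], "fingers": 0.65}, {"delta_pos": [-2.5, -1.6, 0], "twist": [0, 0, 0], "fingers": 0.65}, {"delta_pos": [-2.5, -1.6, 0], "twist": [0, 0, 0], "fingers": 0.65}, {"delta_pos": [-2.5, -1.6, 0], "twist": [0, 0, 0], "fingers": 0.65}, {"delta_pos": [-2.5, -1.6, 0], "twist": [0, 0, 0], "fingers": 0.65}, {"delta_pos": [-2.5, -1.6, 0], "twist": [0, 0, 0], "fingers": 0.65}, {"delta_pos": [-2.5, -1.5, 0], "twist": [0, 0, 0], "fingers": 0.65}, {"delta_pos": [-1.4, -0.8, 0], "twist": [0, 0, 0], "fingers": 0.65}, {"delta_pos": [0, 0, 0], "twist": [0, 0, 0], "fingers": 0.65}, {"delta_pos": [0, 0, 0], "twist": [0, 0, 0], "fingers": 0.65}])

```text
t: 26.98
position: [0.6057, 0.278, 0.2025]
tool_rot: [0.001, 0.707, -0.707, -0.0]
wrist_force: [0.2, 0.4, -1.0]
opening: 0.0479
```

```bash
python3 - <<'E'
from h import *
print(bot.sense()['position'],bot.sense()['joint_pos'])
snap('wrist','w7',pts=[(.62,.242,.035)])
snap('scene','s7',(280,60,520,280),2.5,pts=[(.62,.242,.035)])
E
```

```text
[0.6056991  0.27799133 0.20253846] [ 4.13212852e-01  5.24270112e-01  1.46563375e+00 -5.37540753e-04
  1.15382393e+00  1.98422066e+00]
```

View pics/w7.png

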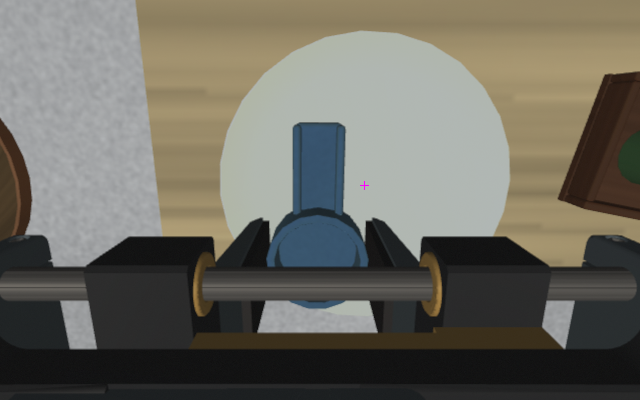

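View pics/s7.png

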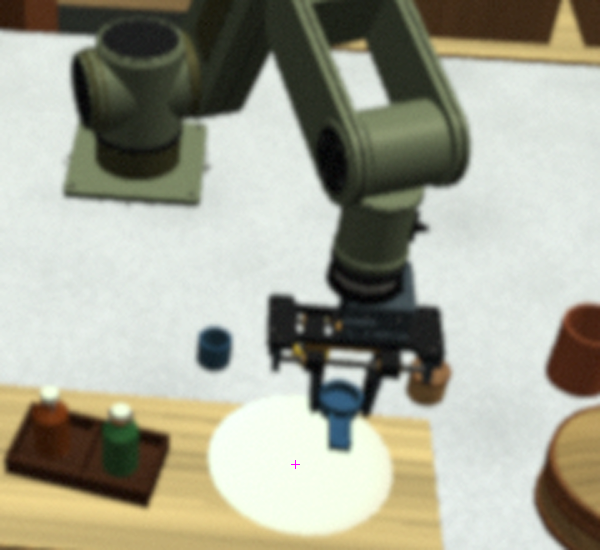

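```bash
python3 - <<'E'
from h import *
a=np.linspace(0,2*np.pi,60)
snap('wrist','w8',pts=[(.62+.105*np.cos(t),.242+.105*np.sin(t),.042) for t in a])
snap('top','t8',(160,90,360,260),3,pts=[(.62+.105*np.cos(t),.242+.105*np.sin(t),.042) for t in a])
E
```

```text
(no output)
```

View pics/w8.png

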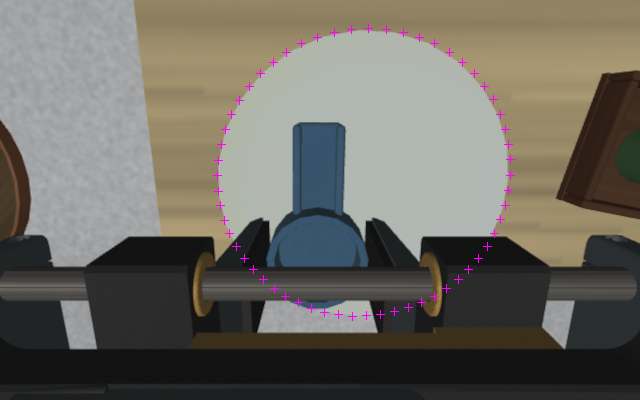

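View pics/t8.png

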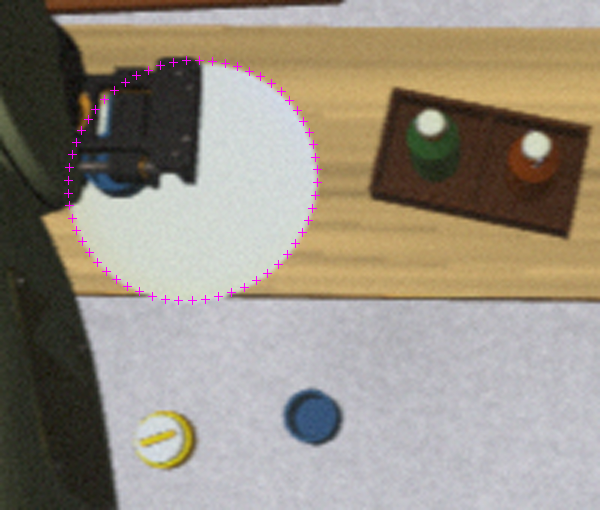

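The predicted plate rim fits in both views. Lowering the spoon rest.

Request:
carry_out(series=[{"delta_pos": [0, 0, 1.5], "twist": [0, 0, 0], "fingers": 0.65}, {"delta_pos": [0, 0, 2.2], "twist": [0, 0, 0], "fingers": 0.65}, {"delta_pos": [0, 0, 2.0], "twist": [0, 0, 0], "fingers": 0.65}, {"delta_pos": [0, 0, 1.2], "twist": [0, 0, 0], "fingers": 0.65}, {"delta_pos": [0, 0, 0.6], "twist": [0, 0, 0], "fingers": 0.65}, {"delta_pos": [0, 0, 0.3], "twist": [0, 0, 0], "fingers": 0.65}, {"delta_pos": [0, 0, 0.1], "twist": [0, 0, 0], "fingers": 0.65}, {"delta_pos": [0, 0, 0.1], "twist": [0, 0, 0], "fingers": 0.65}, {"delta_pos": [0, 0, 0.1], "twist": [0, 0, 0], "fingers": 0.65}, {"delta_pos": [0, 0, 0.1], "twist": [0, 0, 0], "fingers": 0.65}, {"delta_pos": [0, 0, 0], "twist": [0, 0, 0], "fingers": 0.65}, {"delta_pos": [0, 0, 0], "twist": [0, 0, 0], "fingers": 0.65}])

```text
t: 28.18
position: [0.6063, 0.2779, 0.1216]
tool_rot: [0.0, -0.707, 0.708, -0.0]
wrist_force: [0.2, 0.9, -0.9]
opening: 0.0475
```

Request:
carry_out(series=[{"delta_pos": [0, 0, 0.1], "twist": [0, 0, 0], "fingers": 0.65}, {"delta_pos": [0, 0, 0.1], "twist": [0, 0, 0], "fingers": 0.65}, {"delta_pos": [0, 0, 0.1], "twist": [0, 0, 0], "fingers": 0.65}, {"delta_pos": [0, 0, 0], "twist": [0, 0, 0], "fingers": 0.65}, {"delta_pos": [0, 0, 0], "twist": [0, 0, 0], "fingers": 0.65}])

```text
t: 28.6
position: [0.6062, 0.2778, 0.1189]
tool_rot: [0.0, -0.707, 0.708, -0.0]
wrist_force: [-1.0, -0.5, 4.5]
opening: 0.0479
```

Request:
carry_out(series=[{"delta_pos": [0, 0, 0], "twist": [0, 0, 0], "fingers": 0.45}, {"delta_pos": [0, 0, 0], "twist": [0, 0, 0], "fingers": 0.38}, {"delta_pos": [0, 0, 0], "twist": [0, 0, 0], "fingers": 0.3}, {"delta_pos": [0, 0, 0], "twist": [0, 0, 0], "fingers": 0.3}, {"delta_pos": [0, 0, 0], "twist": [0, 0, 0], "fingers": 0.3}, {"delta_pos": [0, 0, -1.0], "twist": [0, 0, 0], "fingers": 0.3}, {"delta_pos": [0, 0, -3.0], "twist": [0, 0, 0], "fingers": 0.3}, {"delta_pos": [0, 0, -3.5], "twist": [0, 0, 0], "fingers": 0.1}, {"delta_pos": [0, 0, -3.5], "twist": [0, 0, 0], "fingers": 0}, {"delta_pos": [0, 0, -2.0], "twist": [0, 0, 0], "fingers": 0}, {"delta_pos": [2.0, 2.6, 0], "twist": [0, 0, 0], "fingers": 0}, {"delta_pos": [2.0, 2.6, 0], "twist": [0, 0, 0], "fingers": 0}, {"delta_pos": [2.0, 2.6, 0], "twist": [0, 0, 0], "fingers": 0}, {"delta_pos": [2.0, 2.6, 0], "twist": [0, 0, 0], "fingers": 0}, {"delta_pos": [2.0, 2.6, 0], "twist": [0, 0, 0], "fingers": 0}, {"delta_pos": [2.0, 2.6, 0], "twist": [0, 0, 0], "fingers": 0}, {"delta_pos": [2.2, 2.6, 0], "twist": [0, 0, 0], "fingers": 0}, {"delta_pos": [0, 0, 0], "twist": [0, 0, 0], "fingers": 0}, {"delta_pos": [0, 0, 0], "twist": [0, 0, 0], "fingers": 0}, {"delta_pos": [0, 0, 0], "twist": [0, 0, 0], "fingers": 0}])

```text
t: 30.27
position: [0.4249, 0.1363, 0.2492]
tool_rot: [0.001, -0.707, 0.708, -0.001]
wrist_force: [0.9, -0.3, 0.3]
opening: 0.0912
```

```bash
python3 - <<'E'
from h import *
print(bot.sense()['position'],bot.sense()['joint_pos'])
snap('wrist','w9',pts=[(.4241,.1354,.04)])
snap('top','t9',(160,90,360,260),3,pts=[(.62,.242,.035)])
E
```

```text
[0.42487271 0.13628067 0.24924259] [2.84575799e-01 1.51568986e-01 1.90986211e+00 7.24290220e-05
 1.07722493e+00 1.85681890e+00]
```

View pics/w9.png

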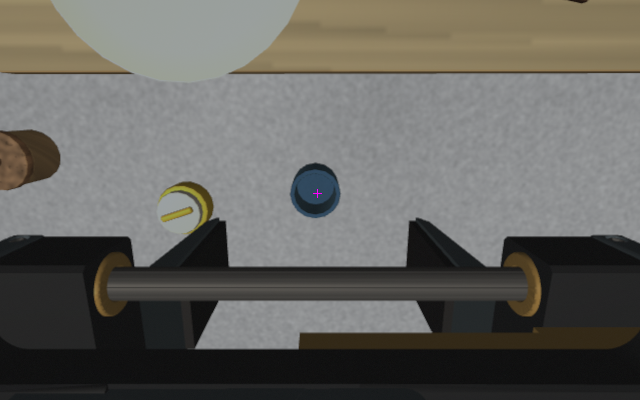

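View pics/t9.png

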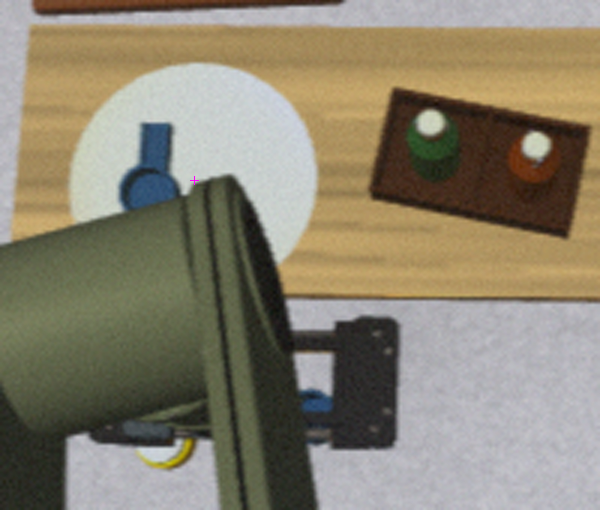

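The spoon rest is flat on the plate, and the cup rim (315,190) matches. The timer is clear of the fingers by about 40 mm. I'll grasp the cup.

Request:
carry_out(series=[{"delta_pos": [0, 0, 2.0], "twist": [0, 0, 0], "fingers": 0}, {"delta_pos": [0, 0, 3.2], "twist": [0, 0, 0], "fingers": 0}, {"delta_pos": [0, 0, 3.2], "twist": [0, 0, 0], "fingers": 0}, {"delta_pos": [0, 0, 3.2], "twist": [0, 0, 0], "fingers": 0}, {"delta_pos": [0, 0, 2.4], "twist": [0, 0, 0], "fingers": 0}, {"delta_pos": [0, 0, 1.5], "twist": [0, 0, 0], "fingers": 0}, {"delta_pos": [0, 0, 0.8], "twist": [0, 0, 0], "fingers": 0}, {"delta_pos": [0, 0, 0], "twist": [0, 0, 0], "fingers": 0.3}, {"delta_pos": [0, 0, 0], "twist": [0, 0, 0], "fingers": 0.4}, {"delta_pos": [0, 0, 0], "twist": [0, 0, 0], "fingers": 0.5}, {"delta_pos": [0, 0, 0], "twist": [0, 0, 0], "fingers": 0.6}, {"delta_pos": [0, 0, 0], "twist": [0, 0, 0], "fingers": 0.7}, {"delta_pos": [0, 0, 0], "twist": [0, 0, 0], "fingers": 0.7}, {"delta_pos": [0, 0, 0], "twist": [0, 0, 0], "fingers": 0.7}, {"delta_pos": [0, 0, 0], "twist": [0, 0, 0], "fingers": 0.7}, {"delta_pos": [0, 0, 0], "twist": [0, 0, 0], "fingers": 0.7}, {"delta_pos": [0, 0, 0], "twist": [0, 0, 0], "fingers": 0.7}, {"delta_pos": [0, 0, 0], "twist": [0, 0, 0], "fingers": 0.7}], grip_force=25)

```text
t: 31.87
position: [0.4243, 0.1362, 0.0857]
tool_rot: [0.0, -0.707, 0.708, -0.0]
wrist_force: [-0.9, 0.5, 6.4]
opening: 0.0437
```

Request:
carry_out(series=[{"delta_pos": [0, 0, -0.8], "twist": [0, 0, 0], "fingers": 0.7}, {"delta_pos": [0, 0, -1.7], "twist": [0, 0, 0], "fingers": 0.7}, {"delta_pos": [0, 0, -2.5], "twist": [0, 0, 0], "fingers": 0.7}, {"delta_pos": [0, 0, -3.0], "twist": [0, 0, 0], "fingers": 0.7}, {"delta_pos": [0, 0, -2.5], "twist": [0, 0, 0], "fingers": 0.7}, {"delta_pos": [0, 0, -1.5], "twist": [0, 0, 0], "fingers": 0.7}, {"delta_pos": [-0.35, -1.15, 0], "twist": [0, 0, 0], "fingers": 0.7}, {"delta_pos": [-0.95, -2.75, 0], "twist": [0, 0, 0], "fingers": 0.7}, {"delta_pos": [-0.95, -2.75, 0], "twist": [0, 0, 0], "fingers": 0.7}, {"delta_pos": [-0.95, -2.75, 0], "twist": [0, 0, 0], "fingers": 0.7}, {"delta_pos": [-0.95, -2.75, 0], "twist": [0, 0, 0], "fingers": 0.7}, {"delta_pos": [-0.95, -2.75, 0], "twist": [0, 0, 0], "fingers": 0.7}, {"delta_pos": [-0.95, -2.75, 0], "twist": [0, 0, 0], "fingers": 0.7}, {"delta_pos": [-0.35, -1.15, 0], "twist": [0, 0, 0], "fingers": 0.7}, {"delta_pos": [0, 0, 0], "twist": [0, 0, 0], "fingers": 0.7}, {"delta_pos": [0, 0, 0], "twist": [0, 0, 0], "fingers": 0.7}, {"delta_pos": [0, 0, 0], "twist": [0, 0, 0], "fingers": 0.7}])

```text
t: 33.28
position: [0.6111, 0.1994, 0.2038]
tool_rot: [-0.002, -0.707, 0.708, 0.001]
wrist_force: [-0.4, -0.3, -0.9]
opening: 0.0437
```

```bash
python3 - <<'E'
from h import *
print(bot.sense()['position'],bot.sense()['joint_pos'])
snap('wrist','w10',pts=[(.62,.242,.035),(.606,.278,.057)])
E
```

```text
[0.61108396 0.19939478 0.20382069] [ 2.97588818e-01  4.88468694e-01  1.52585784e+00 -2.09916206e-04
  1.13062406e+00  1.86965656e+00]
```

View pics/w10.png

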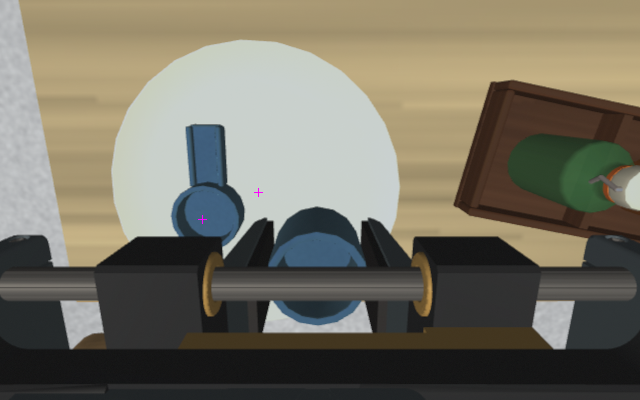

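The spoon rest stands where it should. The left finger will have about 19 mm of clearance. Lowering the cup.

Request:
carry_out(series=[{"delta_pos": [0, 0, 1.5], "twist": [0, 0, 0], "fingers": 0.7}, {"delta_pos": [0, 0, 2.2], "twist": [0, 0, 0], "fingers": 0.7}, {"delta_pos": [0, 0, 2.0], "twist": [0, 0, 0], "fingers": 0.7}, {"delta_pos": [0, 0, 1.1], "twist": [0, 0, 0], "fingers": 0.7}, {"delta_pos": [0, 0, 0.6], "twist": [0, 0, 0], "fingers": 0.7}, {"delta_pos": [0, 0, 0.3], "twist": [0, 0, 0], "fingers": 0.7}, {"delta_pos": [0, 0, 0.1], "twist": [0, 0, 0], "fingers": 0.7}, {"delta_pos": [0, 0, 0.1], "twist": [0, 0, 0], "fingers": 0.7}, {"delta_pos": [0, 0, 0.1], "twist": [0, 0, 0], "fingers": 0.7}, {"delta_pos": [0, 0, 0.1], "twist": [0, 0, 0], "fingers": 0.7}, {"delta_pos": [0, 0, 0], "twist": [0, 0, 0], "fingers": 0.7}, {"delta_pos": [0, 0, 0], "twist": [0, 0, 0], "fingers": 0.7}])

```text
t: 34.33
position: [0.6122, 0.1998, 0.1246]
tool_rot: [0.0, -0.707, 0.708, -0.0]
wrist_force: [1.3, 0.6, -1.8]
opening: 0.0431
```

Request:
carry_out(series=[{"delta_pos": [0, 0, 0.1], "twist": [0, 0, 0], "fingers": 0.7}, {"delta_pos": [0, 0, 0.1], "twist": [0, 0, 0], "fingers": 0.7}, {"delta_pos": [0, 0, 0.1], "twist": [0, 0, 0], "fingers": 0.7}, {"delta_pos": [0, 0, 0.1], "twist": [0, 0, 0], "fingers": 0.7}, {"delta_pos": [0, 0, 0], "twist": [0, 0, 0], "fingers": 0.7}, {"delta_pos": [0, 0, 0], "twist": [0, 0, 0], "fingers": 0.7}])

```text
t: 34.83
position: [0.6121, 0.1997, 0.1208]
tool_rot: [0.0, -0.707, 0.708, -0.0]
wrist_force: [-1.6, -0.1, 3.5]
opening: 0.0433
```

Contact. I'll release, rise, and draw back towards the base, clear of the view.

Request:
carry_out(series=[{"delta_pos": [0, 0, 0], "twist": [0, 0, 0], "fingers": 0.48}, {"delta_pos": [0, 0, 0], "twist": [0, 0, 0], "fingers": 0.42}, {"delta_pos": [0, 0, 0], "twist": [0, 0, 0], "fingers": 0.36}, {"delta_pos": [0, 0, 0], "twist": [0, 0, 0], "fingers": 0.36}, {"delta_pos": [0, 0, 0], "twist": [0, 0, 0], "fingers": 0.36}, {"delta_pos": [0, 0, 0], "twist": [0, 0, 0], "fingers": 0.36}, {"delta_pos": [0, 0, -1.0], "twist": [0, 0, 0], "fingers": 0.36}, {"delta_pos": [0, 0, -2.5], "twist": [0, 0, 0], "fingers": 0.36}, {"delta_pos": [0, 0, -3.5], "twist": [0, 0, 0], "fingers": 0.36}, {"delta_pos": [0, 0, -3.5], "twist": [0, 0, 0], "fingers": 0.36}, {"delta_pos": [0, 0, -3.5], "twist": [0, 0, 0], "fingers": 0.36}, {"delta_pos": [3.5, 1.5, -1], "twist": [0, 0, 0], "fingers": 0.36}, {"delta_pos": [3.5, 1.5, 0], "twist": [0, 0, 0], "fingers": 0.36}, {"delta_pos": [3.5, 1.5, 0], "twist": [0, 0, 0], "fingers": 0.36}, {"delta_pos": [3.5, 1.5, 0], "twist": [0, 0, 0], "fingers": 0.36}, {"delta_pos": [3.5, 1.5, 0], "twist": [0, 0, 0], "fingers": 0.36}, {"delta_pos": [3.5, 1.5, 0], "twist": [0, 0, 0], "fingers": 0.36}, {"delta_pos": [3.5, 1.5, 0], "twist": [0, 0, 0], "fingers": 0.36}, {"delta_pos": [3.5, 1.5, 0], "twist": [0, 0, 0], "fingers": 0.36}, {"delta_pos": [3.5, 1.5, 0], "twist": [0, 0, 0], "fingers": 0.36}])

```text
t: 36.5
position: [0.4757, -0.1165, 0.2712]
tool_rot: [0.0, -0.707, 0.707, -0.001]
wrist_force: [1.4, 0.1, -0.5]
opening: 0.0587
```

Request:
carry_out(series=[{"delta_pos": [3.5, 1.5, 0], "twist": [0, 0, 0], "fingers": 0.36}, {"delta_pos": [3.5, 1.5, 0], "twist": [0, 0, 0], "fingers": 0.36}, {"delta_pos": [3.5, 0, 0], "twist": [0, 0, 0], "fingers": 0.36}, {"delta_pos": [3.5, 0, 0], "twist": [0, 0, 0], "fingers": 0.36}, {"delta_pos": [3.5, 0, 0], "twist": [0, 0, 0], "fingers": 0.36}, {"delta_pos": [0, 0, 0], "twist": [0, 0, 0], "fingers": 0.36}, {"delta_pos": [0, 0, 0], "twist": [0, 0, 0], "fingers": 0.36}, {"delta_pos": [0, 0, 0], "twist": [0, 0, 0], "fingers": 0.36}])

```text
t: 37.17
position: [0.4463, -0.2895, 0.2706]
tool_rot: [0.0, -0.707, 0.708, 0.0]
wrist_force: [-0.4, 0.1, 0.3]
opening: 0.0584
```

```bash
python3 - <<'E'
from h import *
print(bot.sense()['t'],bot.sense()['position'],bot.sense()['wrist_force'])
a=np.linspace(0,2*np.pi,40)
snap('top','t11',(140,90,500,260),2.2,pts=[(.62+.08*np.cos(t),.242+.08*np.sin(t),.035) for t in a]+[(.4015,.2593,.037),(.4508,.3952,.052)])
snap('scene','s11',(180,170,470,300),2.7)
E
```

```text
37.1667 [ 0.44629854 -0.28954977  0.27056162] [-0.43081636  0.09564658  0.26141177]
```

View pics/t11.png

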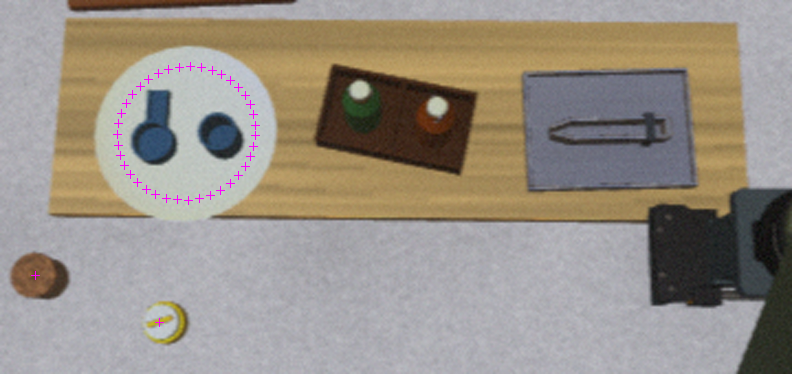

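View pics/s11.png

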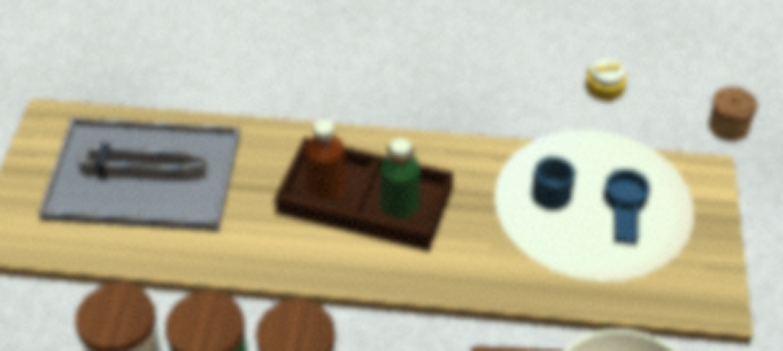

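Both views show everything placed and upright. The timer and salt pot still sit on their original markers. Handing in.

```bash
python3 -c "
from plant import bot
print(bot.job_done())"
```

```text
the job is handed in; nothing more can be done
None
```

All five things are on the ledge where they belong, and I handed the job in at about 37 s of the 125 s limit.

- **Bottles:** The green one went down at about (0.641, 0.040) and the amber one at about (0.625, -0.041). They stand in separate bays, near the bay centres.
- **Tongs:** They lie flat and lengthwise in the tray, within a few mm of its middle.
- **Spoon rest and dip cup:** They sit side by side, right way up, on the flat middle of the plate. They are about 38 mm and 43 mm from its centre.

I lowered each thing until the wrist force showed contact (3.5 to 6 N) before releasing it.

The final top and scene pictures showed everything upright. The timer and salt pot were still on their starting marks, and the gripper was clear of everything. No check failed. The only disagreement was a 3 mm offset in the spoon rest's first measured position, which I corrected before gripping it.

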